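# Serve a bread roll with the tongs

### The job

Take up the steel serving tongs and use them to lift the round bread roll off the footed ceramic stand, touching the bread with the tongs alone. Bring the roll over the middle of the empty tea plate and finish while still holding it there in the tongs, still and well clear of the plate: do not put it down or let go. Do not push the stand, the plate or the tea things about, leave the crescent pastry where it lies, and do not let the roll fall on the counter.

Things in the scene. Friction and masses are not known exactly. Their poses are not given: they have to be found in the camera images.
- tongs: U-shaped serving tongs of bent steel strip, lying flat on the counter so that the arms open sideways (horizontally). 245 mm long, 0.13 kg. Origin on the centre line at mid-length, level with the underside (z = 0 on the counter); +x runs along the centre line from the bow at the tail (x = -119 mm) to the spoon ends (x = +126 mm), +y to the left arm, z up. Bow and spoon ends are 28 mm high
- tongs_grip (a point): the place to grip, 14 mm above tongs's origin, 10 mm ahead of the centre of mass. Here the tongs are 67 mm wide over the arms' outsides at rest (46 mm when the mouth holds the roll); arms 20 mm high, 4 to 24 mm above the underside. Springy: fingers need about 4 N here to start closing them, 7 N to close on the roll, 11 N to shut; they spring open with the fingers
- tongs_left: the tongs' left (+y) arm with its spoon end, strip 2.5 mm thick, leaning 9.5 degrees out from the centre line at rest; same origin and axes as tongs, to which it is fixed
- tongs_right: the tongs' right (-y) arm, mirror of the left, hinged at the bow (x = -100 mm on the centre line); same origin and axes as tongs while the tongs are open at rest. The arms close twice as far at the mouth as at the grip
- left_tip (a point): middle of the inner face of the left spoon end, 14 mm above the tongs' underside, x = +100 mm in tongs. The spoon end is a flat paddle 36 mm long and 28 mm high; its front edge, at x = +126 mm, is turned in by 4 mm
- right_tip (a point): the same on the right spoon end. At rest the two points are 95 mm apart (the open mouth); the turned-in front edges are then 92 mm apart
- roll: round bread roll with a cross cut, golden brown, 54 mm across (widest 18 mm above its underside), 40 mm high, about 0.06 kg, lying on the stand; origin at the centre of its underside, z up
- roll_center (a point): the roll's centre, 19 mm above its underside
- crescent: small crescent-shaped pastry, paler, 74 x 36 x 25 mm, about 0.03 kg, beside the roll on the stand with its long side across the line between the two; origin under its middle. To be left alone
- stand: round footed stand of green-glazed ceramic, flat plate 210 mm across without rim, its top 75 mm above the counter; foot 124 mm across; 1.2 kg, loose. Origin at the centre of its underside
- plate: empty white tea plate on the counter, 176 mm across, rim 16 mm high, well 5 mm above the counter and 109 mm across; loose. Origin at the centre of its underside
- table: the stone counter top, its surface at z = 0
- teapot: silver teapot, 102 mm across and 134 mm high, spout and handle, at the back (far side) of the work; to be left alone. Origin under its middle
- glass: amber tea glass, 58 mm across, 85 mm high, at the back; to be left alone. Origin under its middle
- sugar: silver sugar pot with lid, 80 mm across, 92 mm high, at the back; to be left alone. Origin under its middle
Mind the look-alikes: they are no part of the job. What is shaped like the roll but turquoise is not meant.

How it is judged:
By the outcome, as a careful person would: the job done as asked, in the order asked, and still so for the second after the job is handed in, while the arm keeps its last pose, push and grip.
It also fails if it takes over 51 s, if anything falls off the work surface, if the arm or the gripper's body presses on something with over 40 N, if the wrist force passes 120 N, or if a joint passes its speed limit or range.

### The arm

A 6-joint arm with a two-finger parallel gripper is mounted at the origin on the work surface. World frame = base frame: x ahead of the robot, y to its left, z up, the work surface at z = 0. Lengths are in mm, angles in rad, forces in N, time in s.
With the tool pointing down it reaches from about 350 to 975 mm from the base axis. Payload 7.1 kg.
Tool frame: the origin (TCP) lies midway between the tips of the shut fingers; the grasp point (between the pads) lies ctrl.grip_point_offset behind it (ctrl.grip_point_offset is the distance from the TCP to the grasp point, in mm); z points along the fingers, y is the line along which they close (so a half turn about z gives the same grasp; the last joint's range is limited). The gripper opens to 88 mm and grips with 3 to 60 N. Pads are 20 mm wide; open, the fingers measure 115 mm over their backs; the gripper's body (75 mm by 178 mm) begins 61 mm behind the grasp point.
Start: joints at [-1.223, 0.423, 1.63, -0, 1.089, -0.019], TCP at [224.16, -583.401, 222.675] pointing down, gripper open.
Joint ranges: [-3, 3], [-0.9, 2.11], [0.09, 2.58], [-1.31, 4.45], [0.11, 2.69], [-2.54, 2.54]. Speed limits (rad/s): [2.39, 2.39, 3.01, 3.14, 3.14, 3.14].

### API

Orientations are given as a rotation vector (axis times angle).
In Python, from workcell import ctrl gives the robot as it stands.
- The arm moves only by the tool apply_moves, never from a script. Its argument "targets" is a list of rows, each an object of numbers: "tx", "ty", "tz": the shift along the world's x, y, z in m; "spin": the turn about the world's z in degrees. In form: [{"tx": .., "ty": .., "tz": .., "spin": ..}, ...]. A call has exactly 8 rows; each row is the pose to reach, as a shift and turn from the pose commanded when the call began; what a row does not reach only later rows make up. A row lasts 1/10 s, in which the tool goes at most 50 mm and 8.59 degrees, less where a joint would pass 70% of its speed; a pose out of reach is approached as far as the arm can. A call with a gripper value outside its range is refused whole. "gripper" is the closure, from -1 (fully open) to 1 (shut), set as the call begins (left out, the last holds). The fingers move at their own pace and stop on an object; the grip force is fixed at half the most. Time passes only in rows, so rows that repeat a pose let the fingers close, or fill a call up. It gives the time, the measured TCP pose, the force, the opening and the grip force at its end, in the units of the state.
- ctrl.get_obs(): the state, without advancing time (a new reading comes with each control period).
- ctrl.get_image(name): name is "side" or "top"; returns the picture (480x640x3 uint8, red, green, blue); there is no depth.
- ctrl.get_calibration(name): a dict with "fov_y" (degrees; the focal length in pixels is half the picture's height over the tangent of half this angle, whatever the lens; pixels are square), "cx", "cy" (the principal point, pixels), "rvec" (rotation vector, rad) and "tvec" (3), from world to camera coordinates, as OpenCV has them. Camera axes: x right, y down, z forward; pixel columns grow to the right and rows downward; lengths in mm; the calibration is good to about 2 mm. A picture is of the moment at which its call begins. get_calibration takes no time and is no camera call.
- ctrl.close_job(): hands the job in; it is judged then, once.
Trained networks look in the newest picture that a camera, given by its name, has taken for a name from the list of things; names that differ only in an ending like _2 or _b are one class to them, and where a whole thing is asked for, a point or a joint stands for the part that bears it (a point fixed in the world has none). Each returns a list of dicts, best first, with "score" (0 to 1); they miss things now and then, are a little off and sometimes report something else, mostly with a low value. They report only what shows in the picture. A call takes as long as a camera call. They do not tell look-alikes from the thing itself.
- ctrl.outline_of(name, camera): "pixels" (480x640 bool, what is visible of it) and "box" ([left, top, right, bottom] in pixels, round what is visible of it).
- ctrl.pinpoint(name, camera): "uv" ([column, row] in pixels: a listed point, or the origin of a listed thing).
The state is a dict: "t": time; "qpos": joint angles; "qvel": joint speeds; "joint_torque": joint torques, N m; "ee_pos": TCP position; "orientation": TCP orientation; "ft_force": force on the tool from outside, world axes, zero at the start; "moment": the same for the moment, N m; "width": finger opening in mm; "grasp_force": force on a finger pad.
Only numpy, scipy, OpenCV 4.12 (cv2) and the standard library are available. Lean on these libraries where they do the work, as an engineer would, in place of code of your own. Each camera call takes 0.05 s, during which the arm holds its last target. There are 200 camera calls.

## Working session

There is one attempt and no reset: what is moved stays moved. The work goes in short steps, Python scripts to look and compute and a tool call to move; the robot and the scene stay as the last step left them, time stands still between calls to the robot, and variables do not carry over. Pictures are saved under pics/ and viewed, at most 10 in all, crops included, and the job is handed in when it is done.

Besides the shell and the picture viewer there is one more tool, called after "Emit:" as name(argument=value, ...), one argument or row to a line, values as JSON. apply_moves: Moves the arm, as the interface text tells. Its arguments: {"type":"object","properties":{"targets":{"type":"array"},"gripper":{"type":"number"}},"required":["targets"]}

```bash
mkdir -p pics
cat > h.py <<'E'
import numpy as np, cv2
from workcell import ctrl
def cal(n):
    c=ctrl.get_calibration(n); f=240/np.tan(np.radians(c["fov_y"])/2)
    K=np.array([[f,0,c["cx"]],[0,f,c["cy"]],[0,0,1]]); R=cv2.Rodrigues(np.array(c["rvec"],float))[0]
    return K,R,np.array(c["tvec"],float).ravel()
def ray(n,uv):
    K,R,t=cal(n); d=R.T@np.linalg.inv(K)@np.array([uv[0],uv[1],1.]); return -R.T@t,d
def atz(n,uv,z):
    o,d=ray(n,uv); return o+d*(z-o[2])/d[2]
def proj(n,P):
    K,R,t=cal(n); p=(K@(R@np.asarray(P,float).reshape(-1,3).T+t[:,None])).T; return p[:,:2]/p[:,2:]
def tri(a,b):
    A=[];B=[]
    for n,uv in (("side",a),("top",b)):
        o,d=ray(n,uv); d=d/np.linalg.norm(d); M=np.eye(3)-np.outer(d,d); A.append(M);B.append(M@o)
    return np.linalg.lstsq(np.vstack(A),np.hstack(B),rcond=None)[0]
E
python3 - <<'E'
from h import *
for n in ("side","top"):
    im=ctrl.get_image(n); cv2.imwrite(f"pics/{n}0.png",im[:,:,::-1])
    K,R,t=cal(n); print(n,"cam at",(-R.T@t).round(),"f",K[0,0])
    for k in ("tongs","tongs_grip","left_tip","right_tip","roll","roll_center","crescent","stand","plate","teapot","glass","sugar"):
        print(k,[(np.round(r["uv"],1).tolist(),round(r["score"],2)) for r in ctrl.pinpoint(k,n)[:3]])
o=ctrl.get_obs(); print(o, ctrl.grip_point_offset)
E
```

```text
side cam at [503. 803. 952.] f 588.8467160528808
tongs [([311.9, 248.2], 0.78)]
tongs_grip [([314.8, 247.4], 0.91), ([277.6, 223.3], 0.6), ([311.7, 245.2], 0.37)]
left_tip [([261.2, 253.1], 0.86)]
right_tip [([276.7, 221.9], 0.74)]
roll [([313.3, 373.6], 0.95), ([327.5, 473.8], 0.65)]
roll_center [([312.6, 370.7], 0.9), ([303.6, 369.4], 0.17)]
crescent [([308.9, 313.7], 0.91)]
stand [([309.3, 370.2], 0.82)]
plate [([330.9, 165.8], 0.88)]
teapot [([207.3, 299.8], 0.56)]
glass [([222.5, 239.9], 0.72), ([208.8, 301.1], 0.57), ([315.0, 248.5], 0.47)]
sugar [([235.2, 198.0], 0.81)]
top cam at [ 473.   68. 1246.] f 580.4992687997761
tongs [([343.9, 224.7], 0.69)]
tongs_grip [([350.3, 224.3], 0.93)]
left_tip [([333.4, 172.3], 0.78)]
right_tip [([376.4, 179.3], 0.5)]
roll [([185.0, 235.1], 0.75), ([130.6, 248.1], 0.65)]
roll_center [([184.7, 234.4], 0.94), ([124.8, 251.3], 0.76)]
crescent [([240.4, 224.8], 0.81)]
stand [([216.9, 229.4], 0.9)]
plate [([470.3, 235.7], 0.89)]
teapot [([274.9, 132.4], 0.96)]
glass [([351.3, 128.6], 0.63)]
sugar [([409.4, 137.6], 0.65)]
{'t': 1.3, 'qpos': array([-1.22298057e+00,  4.23054441e-01,  1.62986951e+00,  2.46416893e-07,
        1.08859477e+00, -1.90219502e-02]), 'qvel': array([-0.00240038,  0.00010692, -0.00018144, -0.00205552, -0.00028629,
        0.00083011]), 'joint_torque': array([ 2.08411875e-03, -5.44584596e+01, -2.74041277e+01,  6.46256958e-02,
        1.70327135e-02, -3.94268170e-06]), 'ee_pos': array([ 224.17979284, -583.41947896,  222.71553432]), 'orientation': array([3.08882352e+00, 5.72988331e-01, 1.93448020e-05]), 'ft_force': array([0.55522272, 0.15789345, 0.66131929]), 'moment': array([ 0.02467677, -0.02976817, -0.01088942]), 'grasp_force': 0.0, 'width': 88.01188367691184} 18.700000000000003
```

View pics/top0.png

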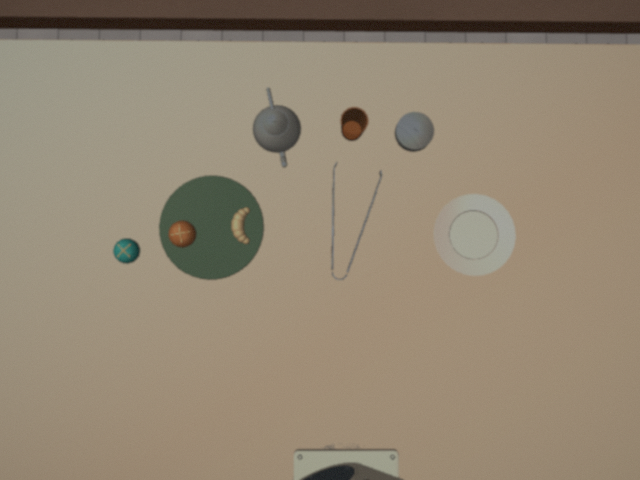

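View pics/side0.png

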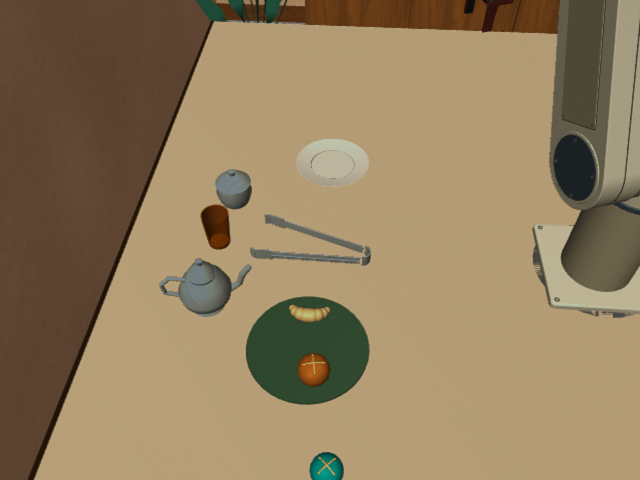

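Run:
```python
from h import *
a=ctrl.get_image("top");b=ctrl.get_image("side")
A=cv2.resize(a[150:310,90:430,::-1],None,fx=2.2,fy=2.2,interpolation=3)
B=cv2.resize(b[190:300,220:450,::-1],None,fx=2.0,fy=2.0,interpolation=3)
print(A.shape,B.shape)
C=np.zeros((A.shape[0]+B.shape[0],A.shape[1],3),np.uint8);C[:A.shape[0]]=A;C[A.shape[0]:,:B.shape[1]]=B
cv2.imwrite("pics/crop0.png",C)
g=tri((314.8,247.4),(350.3,224.3));print("grip tri",g, atz("side",(314.8,247.4),14),atz("top",(350.3,224.3),14))
print("LT",atz("side",(261.2,253.1),14),atz("top",(333.4,172.3),14),"RT",atz("side",(276.7,221.9),14),atz("top",(376.4,179.3),14))
print("T",atz("side",(311.9,248.2),0),atz("top",(343.9,224.7),0))
print("roll",tri((312.6,370.7),(184.7,234.4)),atz("side",(312.6,370.7),94),atz("top",(184.7,234.4),94))
print("cres",atz("side",(308.9,313.7),75),atz("top",(240.4,224.8),75))
print("stand",atz("side",(309.3,370.2),0),atz("top",(216.9,229.4),0))
print("plate",atz("side",(330.9,165.8),0),atz("top",(470.3,235.7),0))
for k,z in (("plate",16),("stand",75),("tongs",12),("roll",94),("roll",94)):
  for n in("top","side"):
    for r in ctrl.outline_of(k,n)[:2]:
      m=r["pixels"].astype(np.uint8)
      c=max(cv2.findContours(m,0,2)[0],key=len)[:,0]
      P=np.array([atz(n,p,z)[:2] for p in c],np.float32)
      (x,y),rad=cv2.minEnclosingCircle(P); print(k,n,r["score"],"circ",x,y,rad,"minrect",cv2.minAreaRect(P))
for k,uv in (("teapot",(274.9,132.4)),("glass",(351.3,128.6)),("sugar",(409.4,137.6))): print(k,atz("top",uv,0))
```

```text
(352, 748, 3) (220, 460, 3)
grip tri [576.81121493 -10.71932273   4.97770274] [575.57696159  -2.92161154  14.        ] [576.59450971 -10.15304778  14.        ]
LT [685.7700394   21.39122664  14.        ] [688.38170099  26.00795598  14.        ] RT [664.72963652 -69.86442499  14.        ] [673.68719099 -66.28777157  14.        ]
T [ 5.82632489e+02 -1.22300395e+01  1.13686838e-13] [576.84971423   2.75814401   0.        ]
roll [550.3231451  325.26771548  85.79971348] [551.1638164  329.73144373  94.        ] [548.48950287 323.44862702  94.        ]
cres [568.48556059 206.44083292  75.        ] [569.58120172 215.90129625  75.        ]
stand [562.41472238 277.33241568   0.        ] [565.64525006 275.59051549   0.        ]
plate [ 559.24774956 -278.97573813    0.        ] [ 554.11048718 -270.16985013    0.        ]
plate top 0.82 circ 557.22705078125 -274.65911865234375 88.12652587890625 minrect ((556.6865844726562, -275.50946044921875), (173.45713806152344, 172.6830596923828), 44.81867980957031)
plate top 0.17 circ 585.7586669921875 -42.433570861816406 15.92368221282959 minrect ((585.86584
[... 1926 characters left out ...]
258)
roll top 0.67 circ 517.2852783203125 436.619873046875 26.178342819213867 minrect ((517.2230834960938, 436.4483642578125), (47.41470718383789, 51.381507873535156), 0.20861247181892395)
roll side 0.71 circ 550.1121826171875 326.7544860839844 30.202253341674805 minrect ((550.828857421875, 326.8627624511719), (52.226470947265625, 60.046661376953125), 3.8119089603424072)
roll side 0.57 circ 518.4921264648438 486.57513427734375 25.437442779541016 minrect ((518.77197265625, 480.7558898925781), (49.12131881713867, 39.03401184082031), 4.553882122039795)
teapot [777.98624007 153.10211405   0.        ]
glass [787.44124533 -13.44942197   0.        ]
sugar [ 768.25790167 -140.39232604    0.        ]
```

The top view shows the tongs from bow (340,277) to spoon ends (335,163) and (380,173), the stand at (212,228), the plate at (474,234) and the crescent at (240,226). There are two roll candidates. One is golden brown on the stand (top 182,234, side 313,369), and the other is turquoise on the counter (top 127,251, side 327,470). The golden brown one on the stand fits the description, so I'm confirming it in the crop.

View pics/crop0.png

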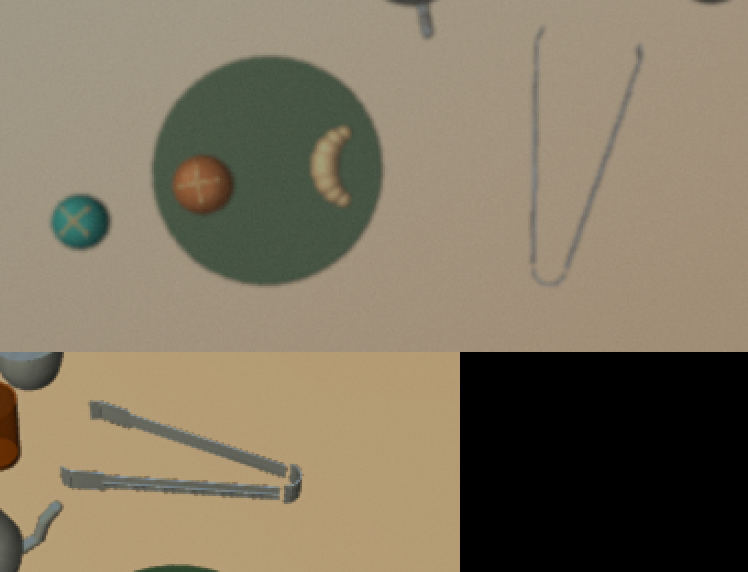

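```bash
cat > fit.py <<'E'
from h import *
from scipy.optimize import least_squares
# fit tongs pose (x,y,yaw) + side via distance transform of dark thin pixels in top pic
T=np.tan(np.radians(9.5))
def model(p,z,half=32.25):
    x=np.linspace(-98,124,60); L=np.c_[x,half+T*x]; L=np.vstack([L,L*[1,-1]])
    a=np.linspace(np.pi/2,1.5*np.pi,15); B=np.c_[-100+16*np.cos(a)*1.1,16*np.sin(a)]
    M=np.vstack([L,B]); c,s=np.cos(p[2]),np.sin(p[2])
    return np.c_[M@np.array([[c,s],[-s,c]])+p[:2],np.full(len(M),z)]
if __name__=="__main__":
  for n,z,box in (("top",24,(300,155,395,290)),("side",14,(245,208,380,270))):
    f=cv2.imread(f"pics/{n}0.png"); 
    sub=np.zeros(f.shape[:2],bool); l,t,r,b=box; sub[t:b,l:r]=1
    bg=np.median(f[t:b,l:r].reshape(-1,3),0); d=np.abs(f.astype(float)-bg).sum(2); m=(d>90)&sub
    hsv=cv2.cvtColor(f,cv2.COLOR_BGR2HSV)
    print(n,m.sum())
    dt=cv2.distanceTransform((~m).astype(np.uint8),cv2.DIST_L2,5)
    def res(p):
        uv=proj(n,model(p,z)).astype(np.float32)
        return cv2.remap(dt,uv[:,0].copy(),uv[:,1].copy(),1).ravel()
    best=min((least_squares(res,[582+dx,-6+dy,np.radians(-9+da)],loss="soft_l1",x_scale=[5,5,.05],diff_step=1e-3) for dx in(-8,0,8) for dy in(-6,0,6) for da in(-3,0,3)),key=lambda s:s.cost)
    print(n,best.x[:2],np.degrees(best.x[2]),best.cost)
E
python3 fit.py
```

```text
top 72
top [1157.30806117    0.        ] -56.778082020205936 0.0
side 1579
side [575.46605886 -11.64392759] -11.630639897416778 0.46066439151763916
```

The crop confirms it: the golden-brown roll is on the green stand (crop 203,184) and the turquoise one lies off the stand on the counter (80,221). The tongs are open and unobstructed. Next I'll refine the tongs' pose from the top picture.

```bash
sed -i 's/d>90/d>(45 if n=="top" else 90)/; s/,1).ravel()/,1,borderMode=cv2.BORDER_CONSTANT,borderValue=50).ravel()/' fit.py; python3 fit.py
python3 - <<'E'
from h import *
from scipy.spatial.transform import Rotation as Ro
o=ctrl.get_obs();print(o["t"],o["ee_pos"],Ro.from_rotvec(o["orientation"]).as_matrix().round(4))
E
```

```text
top 611
1.9 [ 224.15606854 -583.40572339  222.6681508 ] [[ 0.9335  0.3586 -0.    ]
 [ 0.3586 -0.9335 -0.    ]
 [-0.      0.     -1.    ]]Traceback (most recent call last):
  File "fit.py", line 21, in <module>
    best=min((least_squares(res,[582+dx,-6+dy,np.radians(-9+da)],loss="soft_l1",x_scale=[5,5,.05],diff_step=1e-3) for dx in(-8,0,8) for dy in(-6,0,6) for da in(-3,0,3)),key=lambda s:s.cost)
  File "fit.py", line 21, in <genexpr>
    best=min((least_squares(res,[582+dx,-6+dy,np.radians(-9+da)],loss="soft_l1",x_scale=[5,5,.05],diff_step=1e-3) for dx in(-8,0,8) for dy in(-6,0,6) for da in(-3,0,3)),key=lambda s:s.cost)
              ~~~~~~~~~~~~~^^^^^^^^^^^^^^^^^^^^^^^^^^^^^^^^^^^^^^^^^^^^^^^^^^^^^^^^^^^^^^^^^^^^^^^^^^^^^^^^^^^^^^
    return func(*args, **kwargs)
    result = trf(vector_fun.fun, vector_fun.jac, x0, f0, J0, lb, ub, ftol, xtol,
                 gtol, max_nfev, x_scale, loss_function, tr_solver,
                 tr_options.copy(), verbose, callback=callback_wrapped)
    return trf_no_bounds(
        fun, jac, x0, f0, J0, ftol, xtol, gtol, max_nfev, x_scale,
        lo
[... 819 characters left out ...]
   f = np.atleast_1d(self.fun(x, *self.args, **self.kwargs))
                      ~~~~~~~~^^^^^^^^^^^^^^^^^^^^^^^^^^^^^^
    return np.atleast_1d(self.fun(x))
                         ~~~~~~~~^^^
    return self.f(x, *self.args, **self.kwargs)
           ~~~~~~^^^^^^^^^^^^^^^^^^^^^^^^^^^^^^
  File "fit.py", line 19, in res
    uv=proj(n,model(p,z)).astype(np.float32)
       ~~~~^^^^^^^^^^^^^^
  File "h.py", line 12, in proj
    K,R,t=cal(n); p=(K@(R@np.asarray(P,float).reshape(-1,3).T+t[:,None])).T; return p[:,:2]/p[:,2:]
          ~~~^^^
  File "h.py", line 4, in cal
    c=ctrl.get_calibration(n); f=240/np.tan(np.radians(c["fov_y"])/2)
ValueError: time passes only in moves, steps and waits
```

```bash
sed -i 's/^def cal(n):/import functools\n@functools.cache\ndef cal(n):/' h.py; sed -i 's/diff_step=1e-3/diff_step=[1e-3,.05,.01]/' fit.py; python3 fit.py 2>&1 | tail -5
```

```text
top 611
top [575.65991994  -4.17002238] -10.130346041349835 3.7431938648223877
side 1579
side [575.49031439 -11.04056014] -11.209521863663623 0.2963838577270508
```

Emit:
apply_moves(
  targets=[
    {"tx":0.022,"ty":0.036,"tz":-0.005,"spin":-4},
    {"tx":0.044,"ty":0.072,"tz":-0.01,"spin":-8},
    {"tx":0.066,"ty":0.108,"tz":-0.015,"spin":-12},
    {"tx":0.088,"ty":0.144,"tz":-0.02,"spin":-16},
    {"tx":0.11,"ty":0.18,"tz":-0.025,"spin":-20},
    {"tx":0.132,"ty":0.216,"tz":-0.03,"spin":-24},
    {"tx":0.154,"ty":0.252,"tz":-0.035,"spin":-28},
    {"tx":0.176,"ty":0.288,"tz":-0.04,"spin":-31.3},
  ],
  gripper=-1,
)

```text
t: 2.7
ee_pos: [400.9, -294.0, 182.8]
orientation: [3.128, -0.286, 0.001]
ft_force: [1.2, -0.6, -0.3]
width: 87.7
grasp_force: 0.0
```

Emit:
apply_moves(
  targets=[
    {"tx":0.025,"ty":0.041,"tz":-0.005,"spin":0},
    {"tx":0.05,"ty":0.082,"tz":-0.01,"spin":0},
    {"tx":0.075,"ty":0.123,"tz":-0.015,"spin":0},
    {"tx":0.1,"ty":0.164,"tz":-0.02,"spin":0},
    {"tx":0.125,"ty":0.205,"tz":-0.025,"spin":0},
    {"tx":0.15,"ty":0.246,"tz":-0.03,"spin":0},
    {"tx":0.176,"ty":0.289,"tz":-0.04,"spin":0},
    {"tx":0.176,"ty":0.289,"tz":-0.05,"spin":0},
  ],
)

```text
t: 3.5
ee_pos: [579.5, -2.0, 132.9]
orientation: [-3.129, 0.274, -0.006]
ft_force: [1.0, -1.2, -0.2]
width: 87.7
grasp_force: 0.0
```

Emit:
apply_moves(
  targets=[
    {"tx":0,"ty":0,"tz":-0.03,"spin":0},
    {"tx":0,"ty":0,"tz":-0.06,"spin":0},
    {"tx":0,"ty":0,"tz":-0.085,"spin":0},
    {"tx":0,"ty":0,"tz":-0.095,"spin":0},
    {"tx":0,"ty":0,"tz":-0.095,"spin":0},
    {"tx":0,"ty":0,"tz":-0.095,"spin":0},
    {"tx":0,"ty":0,"tz":-0.095,"spin":0},
    {"tx":0,"ty":0,"tz":-0.095,"spin":0},
  ],
)

```text
t: 4.3
ee_pos: [577.0, -6.5, 38.9]
orientation: [-3.129, 0.282, -0.003]
ft_force: [0.5, -0.8, 0.4]
width: 87.9
grasp_force: 0.0
```

Run:
```python
from h import *
o=ctrl.get_obs();print(o["ee_pos"],o["orientation"])
b=ctrl.get_image("side");a=ctrl.get_image("top")
for n,im in(("side",b),("top",a)): cv2.imwrite(f"pics/{n}1.png",im[:,:,::-1])
s=cv2.resize(b[170:290,230:400,::-1],None,fx=3.5,fy=3.5,interpolation=3)
t=cv2.resize(a[150:300,290:420,::-1],None,fx=1.2,fy=1.2,interpolation=3)
C=np.zeros((s.shape[0]+t.shape[0],s.shape[1],3),np.uint8);C[:s.shape[0]]=s;C[s.shape[0]:,:t.shape[1]]=t
cv2.imwrite("pics/c1.png",C);print(C.shape)
```

```text
[577.01131671  -6.5141957   38.94124743] [-3.12881749  0.28168004 -0.00342056]
(600, 595, 3)
```

View pics/c1.png

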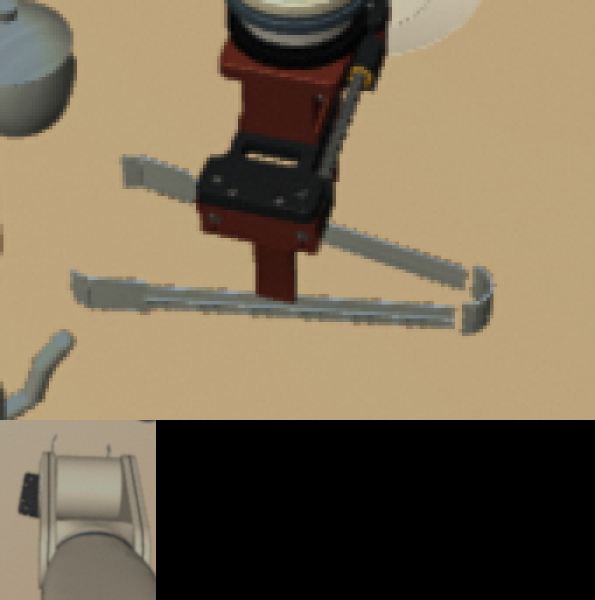

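Run:
```python
from h import *
c=lambda P:((proj("side",P)-[230,170])*3.5).round(1)
u=np.array([np.sin(.18),np.cos(.18),0]);T=np.array([577,-6.5,0])
for w in(33.5,44,57.5,-33.5,-44): print(w,c(T+u*w+[0,0,24]),c(T+u*w+[0,0,4]),c(T+u*w+[0,0,39]))
f=cv2.imread("pics/side1.png").astype(int)
for x in (226,300,310,320,330): # crop columns near left arm / right arm
    col=int(230+x/3.5); d=np.abs(f[170:290,col]-[120,165,195]).sum(1); print(x,((np.where(np.abs(f[170:290,col]-np.median(f[225:235,380],0)).sum(1)>70)[0])*3.5).astype(int).tolist())
```

```text
33.5 [[280.  296.8]] [[280.4 318.4]] [[279.7 280.2]]
44 [[275.2 310.1]] [[275.7 331.7]] [[274.9 293.5]]
57.5 [[269.1 327.4]] [[269.6 348.9]] [[268.6 310.9]]
-33.5 [[309.1 215.3]] [[309.2 237.2]] [[309.1 198.6]]
-44 [[313.5 203. ]] [[313.5 224.9]] [[313.5 186.3]]
226 [0, 3, 7, 10, 14, 17, 21, 24, 38, 42, 45, 49, 52, 56, 59, 63, 66, 70, 73, 77, 150, 154, 157, 161, 164, 168, 171, 175, 178, 182, 185, 189, 192, 196, 199, 203, 206, 210, 213, 217, 220, 224, 227, 231, 234, 287, 290, 294, 297, 301, 304, 308, 311]
300 [3, 7, 10, 14, 17, 21, 24, 28, 31, 35, 38, 42, 45, 49, 52, 56, 59, 63, 66, 70, 73, 77, 80, 84, 87, 91, 94, 98, 101, 105, 108, 112, 115, 119, 122, 126, 129, 133, 136, 140, 143, 147, 150, 154, 157, 161, 164, 168, 171, 175, 178, 182, 185, 189, 192, 196, 199, 203, 206, 210, 213, 217, 220, 224, 227, 231, 234, 238, 241, 245, 248, 297, 301, 304, 308, 311, 315]
310 [7, 10, 14, 17, 21, 24, 28, 31, 35, 38, 42, 45, 49, 52, 56, 59, 63, 66, 70, 73, 77, 80, 84, 87, 91, 94, 98, 101, 105, 108, 112, 115, 119, 122, 126, 129, 133, 136, 140, 143, 147, 150, 154, 157, 161, 164, 168, 171, 175, 178, 182
[... 164 characters left out ...]
 21, 24, 28, 31, 35, 38, 42, 45, 49, 52, 56, 59, 63, 66, 70, 73, 77, 80, 84, 87, 91, 94, 98, 101, 105, 108, 112, 115, 119, 122, 126, 129, 133, 136, 140, 143, 147, 150, 154, 157, 161, 164, 168, 171, 175, 178, 182, 185, 189, 192, 196, 199, 203, 206, 210, 213, 217, 220, 224, 227, 231, 234, 238, 241, 245, 248, 294, 297, 301, 304, 308, 311, 315, 318]
330 [0, 3, 7, 10, 14, 17, 21, 24, 28, 31, 35, 38, 42, 45, 49, 52, 56, 59, 63, 66, 70, 73, 77, 80, 84, 87, 91, 94, 98, 101, 105, 108, 112, 115, 119, 122, 126, 129, 133, 136, 140, 143, 147, 150, 154, 157, 161, 164, 168, 171, 175, 178, 182, 185, 189, 192, 196, 199, 203, 206, 210, 213, 217, 224, 227, 231, 234, 238, 241, 297, 301, 304, 308, 311, 315, 318]
```

Emit:
apply_moves(
  targets=[
    {"tx":0,"ty":-0.003,"tz":-0.01,"spin":0},
    {"tx":0,"ty":-0.003,"tz":-0.02,"spin":0},
    {"tx":0,"ty":-0.003,"tz":-0.028,"spin":0},
    {"tx":0,"ty":-0.003,"tz":-0.0335,"spin":0},
    {"tx":0,"ty":-0.003,"tz":-0.0345,"spin":0},
    {"tx":0,"ty":-0.003,"tz":-0.0345,"spin":0},
    {"tx":0,"ty":-0.003,"tz":-0.0345,"spin":0},
    {"tx":0,"ty":-0.003,"tz":-0.0345,"spin":0},
  ],
)

```text
t: 5.2
ee_pos: [576.4, -9.4, 3.5]
orientation: [-3.129, 0.281, -0.001]
ft_force: [-0.2, -0.1, -0.6]
width: 87.6
grasp_force: 0.0
```

Emit:
apply_moves(
  targets=[
    {"tx":0,"ty":0,"tz":0,"spin":0},
    {"tx":0,"ty":0,"tz":0,"spin":0},
    {"tx":0,"ty":0,"tz":0,"spin":0},
    {"tx":0,"ty":0,"tz":0,"spin":0},
    {"tx":0,"ty":0,"tz":0,"spin":0},
    {"tx":0,"ty":0,"tz":0,"spin":0},
    {"tx":0,"ty":0,"tz":0,"spin":0},
    {"tx":0,"ty":0,"tz":0,"spin":0},
  ],
  gripper=-0.35,
)

```text
t: 6.0
ee_pos: [576.5, -9.4, 3.4]
orientation: [-3.129, 0.282, -0.001]
ft_force: [0.9, 0.8, 4.6]
width: 59.4
grasp_force: 6.3
```

Emit:
apply_moves(
  targets=[
    {"tx":0,"ty":0,"tz":0.005,"spin":0},
    {"tx":0,"ty":0,"tz":0.015,"spin":0},
    {"tx":0,"ty":0,"tz":0.03,"spin":0},
    {"tx":0,"ty":0,"tz":0.05,"spin":0},
    {"tx":0,"ty":0,"tz":0.075,"spin":0},
    {"tx":0,"ty":0,"tz":0.1,"spin":0},
    {"tx":0,"ty":0,"tz":0.12,"spin":0},
    {"tx":0,"ty":0,"tz":0.13,"spin":0},
  ],
)

```text
t: 6.8
ee_pos: [577.1, -9.5, 136.1]
orientation: [-3.129, 0.282, -0.005]
ft_force: [0.4, -0.1, -2.2]
width: 59.5
grasp_force: 4.7
```

Emit:
apply_moves(
  targets=[
    {"tx":-0.005,"ty":0.01,"tz":0.14,"spin":0},
    {"tx":-0.01,"ty":0.03,"tz":0.15,"spin":2},
    {"tx":-0.02,"ty":0.055,"tz":0.16,"spin":5},
    {"tx":-0.035,"ty":0.085,"tz":0.165,"spin":8},
    {"tx":-0.05,"ty":0.115,"tz":0.17,"spin":11},
    {"tx":-0.06,"ty":0.135,"tz":0.17,"spin":14},
    {"tx":-0.065,"ty":0.15,"tz":0.17,"spin":17},
    {"tx":-0.065,"ty":0.15,"tz":0.17,"spin":18},
  ],
)

```text
t: 7.6
ee_pos: [510.4, 141.8, 303.1]
orientation: [-3.134, -0.218, 0.001]
ft_force: [-0.5, 0.2, -1.1]
width: 59.2
grasp_force: 4.6
```

Run:
```python
from h import *
o=ctrl.get_obs();print(o["t"],o["ee_pos"],o["orientation"],o["width"],o["grasp_force"])
b=ctrl.get_image("side");a=ctrl.get_image("top")
for n,im in(("side",b),("top",a)): cv2.imwrite(f"pics/{n}2.png",im[:,:,::-1])
for k in("left_tip","right_tip"):
  for n in("side","top"): print(k,n,[(np.round(r["uv"],1).tolist(),round(r["score"],2)) for r in ctrl.pinpoint(k,n)[:2]])
s=cv2.resize(b[120:420,200:450,::-1],None,fx=2,fy=2,interpolation=3)
cv2.imwrite("pics/c2.png",np.hstack([s,cv2.resize(a[130:310,130:400,::-1],(300,200)).repeat(1,0)[[min(i,199) for i in range(600)]]]))
```

```text
7.6 [510.38119424 141.81806099 303.09238936] [-3.13395529e+00 -2.17701201e-01  7.84989088e-04] 59.160679209142906 4.562787590548396
left_tip side [([296.9, 179.6], 0.85)]
left_tip top [([408.9, 134.7], 0.43), ([228.0, 204.8], 0.4)]
right_tip side [([296.6, 145.5], 0.61)]
right_tip top []
```

View pics/c2.png

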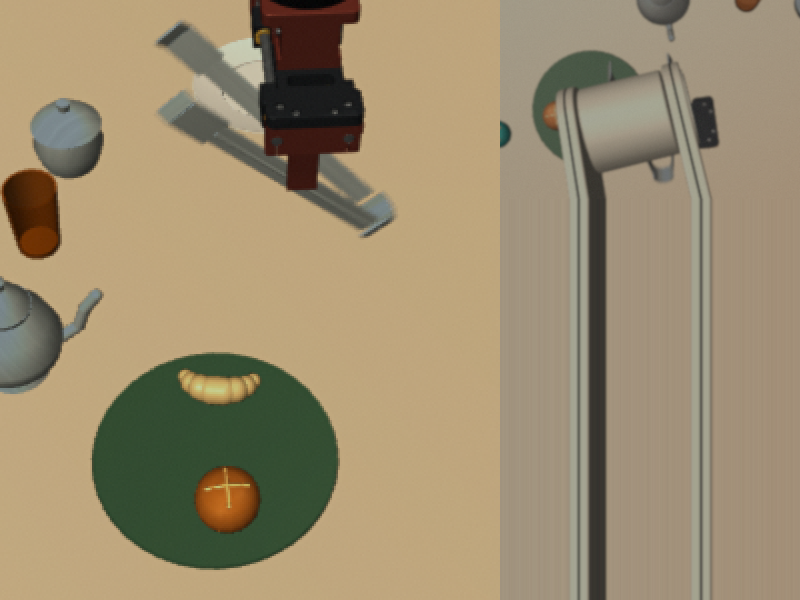

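The side crop shows the tongs held level-ish in the fingers, with the spoon ends at crop (190,115) and (180,40). The roll and crescent have not moved on the stand. I'll compare the tip pixels with what the model predicts.

```bash
cat > pose.py <<'E'
from h import *
from scipy.optimize import least_squares
from scipy.spatial.transform import Rotation as Ro
def tips(ee,rv,q,hw=40,z0=10.6):
    # q: yaw offset, pitch(up+), along offset, lateral
    x=Ro.from_rotvec(rv).as_matrix()[:,0]; h=np.arctan2(x[1],x[0])+q[0]
    R=Ro.from_euler("ZY",[h,-q[1]]).as_matrix()
    h0=np.arctan2(x[1],x[0]); g=np.array(ee)+[0,0,z0]+Ro.from_euler("Z",h0).as_matrix()@[q[2],q[3],0]
    return g+ (R@np.array([[100,hw,0],[100,-hw,0],[126,hw+4.5,0],[126,-hw-4.5,0]]).T).T
E
python3 - <<'E'
from pose import *
o=ctrl.get_obs(); ee,rv=o["ee_pos"],o["orientation"]
uv=np.array([[296.9,179.6],[296.6,145.5]])
print(proj("side",tips(ee,rv,[0,0,0,0])).round(1))
s=least_squares(lambda p:(proj("side",tips(ee,rv,[p[0],p[1],0,0]))[:2]-uv).ravel(),[0,0]); print(np.degrees(s.x),s.fun.round(1))
print(tips(ee,rv,[s.x[0],s.x[1],0,0]).round(1))
b=cv2.imread("pics/side2.png")
cv2.imwrite("pics/c3.png",cv2.resize(b[110:250,260:420],None,fx=4,fy=4,interpolation=3))
E
```

```text
[[283.3 214.4]
 [282.5 178.3]
 [266.  217.2]
 [266.2 177.1]]
[-2.20497818 40.34025747] [-0.1  1.1  0.6 -0.7]
[[583.6 186.7 378.2]
 [591.2 107.1 378.2]
 [602.9 193.1 395. ]
 [611.3 104.5 395. ]]
```

View pics/c3.png

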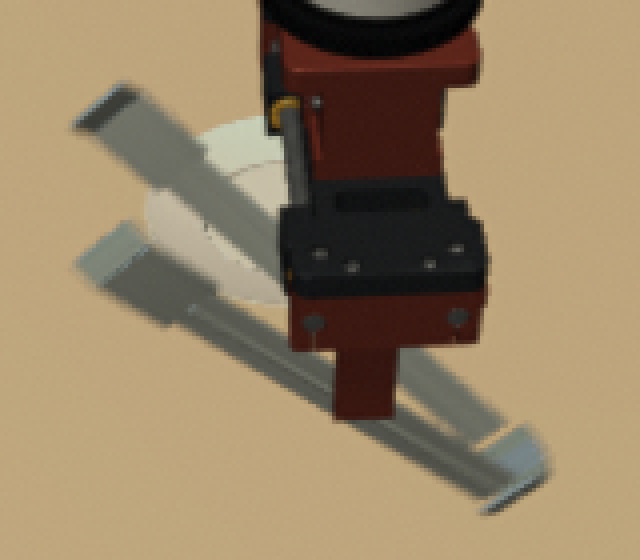

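The tongs have pitched about 40° nose-up in the light grip, because their centre of mass is behind the pads. I'll lay them down flat on free counter and grip again further back.

Emit:
apply_moves(
  targets=[
    {"tx":0.003,"ty":-0.012,"tz":-0.012,"spin":0},
    {"tx":0.008,"ty":-0.032,"tz":-0.037,"spin":0},
    {"tx":0.014,"ty":-0.057,"tz":-0.067,"spin":0},
    {"tx":0.02,"ty":-0.082,"tz":-0.1,"spin":0},
    {"tx":0.026,"ty":-0.107,"tz":-0.133,"spin":0},
    {"tx":0.031,"ty":-0.127,"tz":-0.16,"spin":0},
    {"tx":0.034,"ty":-0.138,"tz":-0.18,"spin":0},
    {"tx":0.035,"ty":-0.142,"tz":-0.19,"spin":0},
  ],
)

```text
t: 8.7
ee_pos: [544.8, -3.6, 110.4]
orientation: [-3.135, -0.208, 0.006]
ft_force: [0.3, 0.2, -1.1]
width: 59.3
grasp_force: 4.4
```

Run:
```python
from pose import *
o=ctrl.get_obs(); ee,rv=o["ee_pos"],o["orientation"];print(o["t"],ee,rv,o["width"],o["grasp_force"])
b=ctrl.get_image("side");cv2.imwrite("pics/side3.png",b[:,:,::-1])
uv=[]
for k in("left_tip","right_tip"):
  r=ctrl.pinpoint(k,"side"); print(k,[(np.round(x["uv"],1).tolist(),round(x["score"],2)) for x in r[:2]]); uv.append(r[0]["uv"])
uv=np.array(uv)
s=least_squares(lambda p:(proj("side",tips(ee,rv,[p[0],p[1],0,0]))[:2]-uv).ravel(),[0,0]); print(np.degrees(s.x),s.fun.round(1))
```

```text
8.7 [544.83326622  -3.62512599 110.43721767] [-3.13465049 -0.20751345  0.00581928] 59.25605308451941 4.449012327531818
left_tip [([299.8, 197.3], 0.56)]
right_tip [([300.9, 166.9], 0.92)]
[-2.9945905  55.52874496] [ 0.1 -0.6 -0.2  0.4]
```

Emit:
apply_moves(
  targets=[
    {"tx":0,"ty":0,"tz":-0.007,"spin":0},
    {"tx":0,"ty":0,"tz":-0.014,"spin":0},
    {"tx":0,"ty":0,"tz":-0.021,"spin":0},
    {"tx":0,"ty":0,"tz":-0.028,"spin":0},
    {"tx":0,"ty":0,"tz":-0.035,"spin":0},
    {"tx":0,"ty":0,"tz":-0.042,"spin":0},
    {"tx":0,"ty":0,"tz":-0.049,"spin":0},
    {"tx":0,"ty":0,"tz":-0.056,"spin":0},
  ],
)

```text
t: 9.65
ee_pos: [546.0, -1.4, 56.4]
orientation: [-3.134, -0.211, 0.001]
ft_force: [-0.1, 0.5, 0.2]
width: 59.4
grasp_force: 0.0
```

Run:
```python
from pose import *
o=ctrl.get_obs(); ee,rv=o["ee_pos"],o["orientation"];print(o["t"],ee,rv,o["width"],o["grasp_force"],o["ft_force"])
b=ctrl.get_image("side");cv2.imwrite("pics/side4.png",b[:,:,::-1])
uv=[]
for k in("left_tip","right_tip"):
  r=ctrl.pinpoint(k,"side"); print(k,[(np.round(x["uv"],1).tolist(),round(x["score"],2)) for x in r[:2]]); uv.append(r[0]["uv"])
uv=np.array(uv)
s=least_squares(lambda p:(proj("side",tips(ee,rv,[p[0],p[1],0,0]))[:2]-uv).ravel(),[0,0]); print(np.degrees(s.x),s.fun.round(1))
```

```text
9.65 [545.96257016  -1.41285     56.38315261] [-3.13443139e+00 -2.11345492e-01  7.68518230e-04] 59.43455648923653 0.0 [-0.1283078   0.45950057  0.16424912]
left_tip [([231.3, 254.7], 0.62), ([307.8, 313.0], 0.37)]
right_tip [([232.7, 262.1], 0.75)]
[ 9.34625744 -7.68407667] [ 53.7   4.3  45.3 -32.2]
```

```bash
python3 -c "
import cv2;b=cv2.imread('pics/side4.png');cv2.imwrite('pics/c4.png',cv2.resize(b[150:390,180:430],None,fx=2.4,fy=2.4,interpolation=3))"
```

```text
(no output)
```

View pics/c4.png

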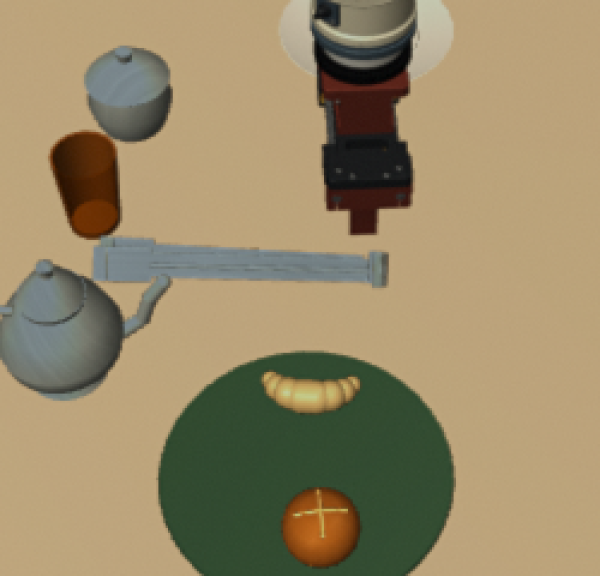

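The tongs slipped out of the fingers. They now lie on the counter between tail px (341,262) and spoon ends px (220,261), apparently rolled onto one arm. I'll back the arm off and look again.

Emit:
apply_moves(
  targets=[
    {"tx":0,"ty":0,"tz":0.02,"spin":0},
    {"tx":0,"ty":-0.01,"tz":0.06,"spin":0},
    {"tx":-0.02,"ty":-0.03,"tz":0.1,"spin":0},
    {"tx":-0.045,"ty":-0.06,"tz":0.14,"spin":0},
    {"tx":-0.07,"ty":-0.09,"tz":0.16,"spin":0},
    {"tx":-0.095,"ty":-0.12,"tz":0.17,"spin":0},
    {"tx":-0.12,"ty":-0.15,"tz":0.17,"spin":0},
    {"tx":-0.135,"ty":-0.17,"tz":0.17,"spin":0},
  ],
  gripper=-1,
)

```text
t: 10.6
ee_pos: [409.7, -172.8, 228.2]
orientation: [3.134, 0.21, 0.002]
ft_force: [1.0, 0.6, 0.1]
width: 87.5
grasp_force: 0.0
```

Run:
```python
from pose import *
o=ctrl.get_obs(); print(o["t"],o["ee_pos"],o["qpos"])
b=ctrl.get_image("side");a=ctrl.get_image("top");cv2.imwrite("pics/side5.png",b[:,:,::-1]);cv2.imwrite("pics/top5.png",a[:,:,::-1])
s=cv2.resize(b[190:310,200:400,::-1],None,fx=3,fy=3,interpolation=3)
t=cv2.resize(a[90:290,240:440,::-1],None,fx=1.1,fy=1.1,interpolation=3)
C=np.zeros((600,600,3),np.uint8);C[:360]=s;C[360:360+220,:220]=t;t2=cv2.resize(a[150:270,280:420,::-1],None,fx=2,fy=2,interpolation=3);C[360:600,240:520]=t2
cv2.imwrite("pics/c5.png",C)
```

```text
10.6 [ 409.70667635 -172.80933195  228.17134337] [-4.25716858e-01  1.45928910e-01  2.00800417e+00 -3.36081982e-04
  9.85942335e-01  1.01148182e+00]
```

View pics/c5.png

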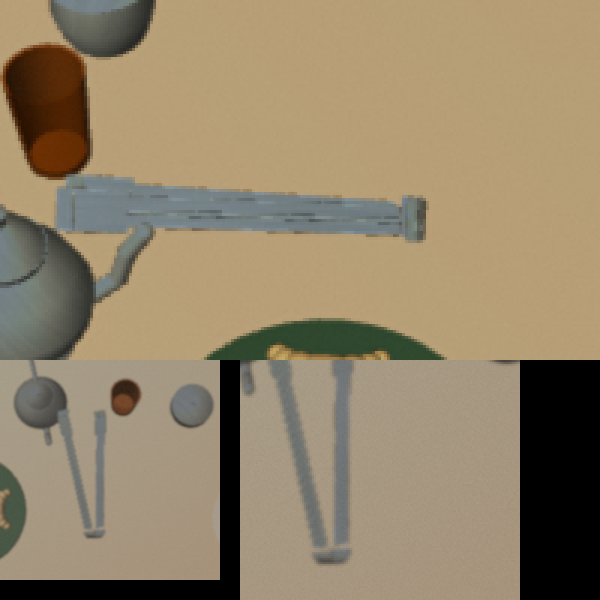

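Run:
```python
from pose import *
D={}
for n in("side","top"):
  for k in("left_tip","right_tip","tongs_grip","tongs","teapot","glass"):
    r=ctrl.pinpoint(k,n); D[k,n]=r; print(n,k,[(np.round(x["uv"],1).tolist(),round(x["score"],2)) for x in r[:2]])
for k in("left_tip","right_tip","tongs_grip","tongs"):
  for a in D[k,"side"][:2]:
    for b in D[k,"top"][:2]:
      P=tri(a["uv"],b["uv"]); print(k,P.round(),"res",np.abs(proj("side",P)-a["uv"]).max().round(1),np.abs(proj("top",P)-b["uv"]).max().round(1))
c=lambda u,v:(200+u/3,190+v/3); t=lambda u,v:(280+(u-240)/2,150+(v-360)/2)
for nm,s,tp in(("tail",c(413,218),t(332,555)),("hingeL",c(395,208),t(320,546)),("spoutend",c(150,228),(284.5,166))): 
  P=tri(s,tp);print(nm,P.round(),np.abs(proj("side",P)-s).max().round(1))
f=cv2.imread("pics/top5.png");cv2.imwrite("pics/c6.png",cv2.resize(f[100:260,255:355],None,fx=3.7,fy=3.7,interpolation=3))
```

```text
side left_tip [([284.3, 250.1], 0.72), ([231.4, 256.0], 0.7)]
side right_tip [([233.3, 258.5], 0.8), ([308.5, 312.0], 0.41)]
side tongs_grip [([280.5, 261.2], 0.87)]
side tongs []
side teapot [([206.8, 302.8], 0.66)]
side glass [([218.4, 242.1], 0.9), ([230.8, 260.4], 0.36)]
top left_tip [([329.2, 146.5], 0.59), ([345.8, 325.9], 0.25)]
top right_tip [([296.7, 145.6], 0.67)]
top tongs_grip [([321.8, 196.4], 0.63)]
top tongs [([323.8, 194.7], 0.57)]
top teapot [([278.1, 131.4], 0.56)]
top glass [([350.2, 129.3], 0.93)]
left_tip [681.  41.  68.] res 24.3 24.6
left_tip [499.  43. 112.] res 67.8 66.5
left_tip [745.  35.  15.] res 0.4 0.4
left_tip [543.  85. 186.] res 96.9 91.4
right_tip [725. 103.  91.] res 1.8 1.8
right_tip [661. 122.   0.] res 41.6 40.2
tongs_grip [638.  51.  27.] res 1.6 1.5
tail [526.  42.  23.] 0.4
hingeL [536.  55.  48.] 0.5
spoutend [685. 126. 101.] 0.1
```

View pics/c6.png

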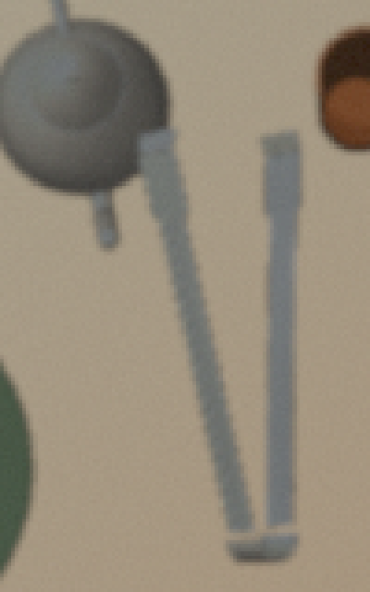

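The enlarged crop shows the tongs flipped over. The left arm is down (tip about 745,35,15) and the right arm is up (tip about 725,103,91), its spoon leaning on the teapot body at crop (160,150). I'll hook one finger between the arms near the bow and draw them back clear of the teapot so they drop flat. Upside down, the tongs have the same shape.

Run:
```python
from h import *
a=cv2.imread("pics/top0.png");b=cv2.imread("pics/top5.png")
g=lambda f,l,t,r,bt:cv2.cvtColor(f[t:bt,l:r],cv2.COLOR_BGR2GRAY).astype(np.float32)
for nm,box in(("teapot",(250,85,290,170)),("glass",(336,100,372,145)),("stand",(155,170,268,285))): print(nm,cv2.phaseCorrelate(g(a,*box),g(b,*box)),np.abs(g(a,*box)-g(b,*box)).mean())
A=a.astype(int);B=b.astype(int)
d=np.abs(A-B).sum(2)
for row in range(200,254,6):
    m=np.where(d[row,295:345]>24)[0]+295
    if len(m): 
        runs=np.split(m,np.where(np.diff(m)>1)[0]+1)
        print(row,"x=%.0f"%atz("top",(320,row),25)[0],[(round(atz("top",(r[0]-.5,row),25)[1]),round(atz("top",(r[-1]+.5,row),25)[1])) for r in runs if len(r)>1])
o=ctrl.get_obs();print(o["t"],o["ee_pos"])
```

```text
teapot ((-0.05594799971727227, -0.03896984494013367), 0.9929253315925598) 4.1388235
glass ((-0.26495577545717097, 0.5849701086651002), 1.061252068001547) 4.21358
stand ((0.008921864679486191, -0.008623980725324998), 1.020594268904792) 3.6377068
200 x=627 [(83, 66), (41, 28)]
206 x=614 [(81, 64), (41, 28)]
212 x=602 [(79, 60), (41, 28)]
218 x=589 [(75, 58), (41, 28)]
224 x=576 [(72, 56), (41, 28)]
230 x=563 [(68, 51), (41, 26)]
236 x=551 [(66, 49), (41, 28)]
242 x=538 [(64, 47), (41, 34), (30, 26)]
248 x=525 [(64, 30), (28, 24)]
11.3 [ 411.33380759 -171.09390536  227.07602823]
```

Emit:
apply_moves(
  targets=[
    {"tx":0.018,"ty":0.014,"tz":0,"spin":0},
    {"tx":0.05,"ty":0.04,"tz":0,"spin":0},
    {"tx":0.085,"ty":0.068,"tz":0,"spin":0},
    {"tx":0.12,"ty":0.096,"tz":0,"spin":0},
    {"tx":0.155,"ty":0.124,"tz":0,"spin":0},
    {"tx":0.188,"ty":0.15,"tz":0,"spin":0},
    {"tx":0.21,"ty":0.168,"tz":0,"spin":0},
    {"tx":0.2175,"ty":0.174,"tz":0,"spin":0},
  ],
)

```text
t: 12.1
ee_pos: [630.5, 4.6, 226.8]
orientation: [-3.134, -0.215, -0.001]
ft_force: [-0.5, -0.4, -0.4]
width: 88.0
grasp_force: 0.0
```

Emit:
apply_moves(
  targets=[
    {"tx":0,"ty":0,"tz":-0.03,"spin":0},
    {"tx":0,"ty":0,"tz":-0.065,"spin":0},
    {"tx":0,"ty":0,"tz":-0.1,"spin":0},
    {"tx":0,"ty":0,"tz":-0.12,"spin":0},
    {"tx":0,"ty":0,"tz":-0.127,"spin":0},
    {"tx":0,"ty":0,"tz":-0.127,"spin":0},
    {"tx":0,"ty":0,"tz":-0.127,"spin":0},
    {"tx":0,"ty":0,"tz":-0.127,"spin":0},
  ],
)

```text
t: 12.9
ee_pos: [629.6, 2.5, 101.8]
orientation: [3.134, 0.211, 0.004]
ft_force: [-0.4, -0.1, 0.2]
width: 88.0
grasp_force: 0.0
```

Emit:
apply_moves(
  targets=[
    {"tx":0,"ty":0,"tz":-0.012,"spin":0},
    {"tx":0,"ty":0,"tz":-0.024,"spin":0},
    {"tx":0,"ty":0,"tz":-0.036,"spin":0},
    {"tx":0,"ty":0,"tz":-0.048,"spin":0},
    {"tx":0,"ty":0,"tz":-0.06,"spin":0},
    {"tx":0,"ty":0,"tz":-0.07,"spin":0},
    {"tx":0,"ty":0,"tz":-0.075,"spin":0},
    {"tx":0,"ty":0,"tz":-0.076,"spin":0},
  ],
)

```text
t: 13.7
ee_pos: [628.2, 2.6, 23.2]
orientation: [-3.134, -0.211, 0.002]
ft_force: [0.3, -0.3, 0.5]
width: 87.7
grasp_force: 0.0
```

Run:
```python
from h import *
b=ctrl.get_image("side");cv2.imwrite("pics/side6.png",b[:,:,::-1])
o=ctrl.get_obs();print(o["t"],o["ee_pos"],o["ft_force"])
a=cv2.imread("pics/side5.png").astype(int);d=np.abs(a-b[:,:,::-1].astype(int)).sum(2)[250:275,215:350]
print("changed px in tongs area by column",(d>40).sum(0)[::6])
for k in("left_tip","right_tip"): print([(np.round(r["uv"],1).tolist(),round(r["score"],2)) for r in ctrl.pinpoint(k,"side")[:3]])
```

```text
13.75 [628.49162768   2.59418563  23.64839921] [-0.02113004 -0.19668331  0.34572629]
changed px in tongs area by column [0 0 0 0 0 0 0 0 0 0 0 0 7 8 0 0 0 0 0 0 0 0 0]
[([229.1, 253.1], 0.59)]
[([231.8, 263.8], 0.71), ([209.4, 301.3], 0.55), ([236.9, 199.3], 0.21)]
```

Emit:
apply_moves(
  targets=[
    {"tx":-0.006,"ty":-0.001,"tz":-0.002,"spin":0},
    {"tx":-0.012,"ty":-0.0015,"tz":-0.005,"spin":0},
    {"tx":-0.018,"ty":-0.002,"tz":-0.009,"spin":0},
    {"tx":-0.023,"ty":-0.0025,"tz":-0.014,"spin":0},
    {"tx":-0.028,"ty":-0.003,"tz":-0.016,"spin":0},
    {"tx":-0.034,"ty":-0.0035,"tz":-0.016,"spin":0},
    {"tx":-0.04,"ty":-0.004,"tz":-0.016,"spin":0},
    {"tx":-0.046,"ty":-0.0045,"tz":-0.016,"spin":0},
  ],
)

```text
t: 14.65
ee_pos: [582.2, -1.9, 8.3]
orientation: [3.134, 0.211, 0.0]
ft_force: [-0.2, -0.2, -0.0]
width: 87.8
grasp_force: 0.0
```

Emit:
apply_moves(
  targets=[
    {"tx":-0.008,"ty":0,"tz":0,"spin":0},
    {"tx":-0.016,"ty":0,"tz":0,"spin":0},
    {"tx":-0.024,"ty":0,"tz":0,"spin":0},
    {"tx":-0.032,"ty":0,"tz":0,"spin":0},
    {"tx":-0.04,"ty":0,"tz":0,"spin":0},
    {"tx":-0.048,"ty":0,"tz":0,"spin":0},
    {"tx":-0.056,"ty":0,"tz":0,"spin":0},
    {"tx":-0.064,"ty":0,"tz":0,"spin":0},
  ],
)

```text
t: 15.45
ee_pos: [517.9, -1.9, 8.2]
orientation: [-3.134, -0.212, 0.0]
ft_force: [0.3, 0.2, 1.1]
width: 87.7
grasp_force: 0.0
```

```bash
cat > look.py <<'E'
from h import *
import sys
b=ctrl.get_image("side");a=ctrl.get_image("top")
cv2.imwrite(f"pics/side{sys.argv[1]}.png",b[:,:,::-1]);cv2.imwrite(f"pics/top{sys.argv[1]}.png",a[:,:,::-1])
o=ctrl.get_obs();print(round(o["t"],2),o["ee_pos"].round(1),o["orientation"].round(3),o["ft_force"].round(1),o["width"],o["grasp_force"])
for k in("left_tip","right_tip","tongs_grip"):
    D=[[(np.round(r["uv"],1).tolist(),round(r["score"],2)) for r in ctrl.pinpoint(k,n)[:3]] for n in("side","top")]
    print(k,D)
    for s in D[0]:
        for t in D[1]:
            P=tri(s[0],t[0]); e=np.abs(proj("side",P)-s[0]).max()
            if e<5: print("   ->",P.round(),e.round(1))
E
python3 look.py 7
```

```text
15.55 [517.   -1.9   8. ] [-3.134e+00 -2.110e-01  3.000e-03] [ 0.5 -0.6 -0.6] 87.78177748411201 0.0
left_tip [[([244.0, 257.0], 0.81)], [([328.0, 160.7], 0.54)]]
   -> [716.  38.  17.] 1.5
right_tip [[([247.1, 293.7], 0.61)], [([284.0, 167.1], 0.51)]]
   -> [698. 132.  20.] 0.2
tongs_grip [[([242.4, 253.1], 0.62)], [([315.3, 211.3], 0.86), ([314.4, 205.6], 0.64)]]
```

The tongs now lie flat, with tips at (716,38) and (698,132), both about 17 mm up. I'll draw them further back, clear of the spout.

Emit:
apply_moves(
  targets=[
    {"tx":-0.01,"ty":0,"tz":0,"spin":0},
    {"tx":-0.02,"ty":-0.001,"tz":0,"spin":0},
    {"tx":-0.03,"ty":-0.003,"tz":0,"spin":0},
    {"tx":-0.04,"ty":-0.005,"tz":0,"spin":0},
    {"tx":-0.05,"ty":-0.007,"tz":0,"spin":0},
    {"tx":-0.06,"ty":-0.009,"tz":0,"spin":0},
    {"tx":-0.07,"ty":-0.011,"tz":0,"spin":0},
    {"tx":-0.075,"ty":-0.012,"tz":0,"spin":0},
  ],
)

```text
t: 16.65
ee_pos: [442.2, -14.1, 8.1]
orientation: [-3.134, -0.211, 0.002]
ft_force: [0.3, -0.8, -0.8]
width: 88.1
grasp_force: 0.3
```

Emit:
apply_moves(
  targets=[
    {"tx":0.006,"ty":0.001,"tz":0,"spin":0},
    {"tx":0.01,"ty":0.002,"tz":0.01,"spin":0},
    {"tx":0.01,"ty":0.002,"tz":0.04,"spin":0},
    {"tx":0.01,"ty":0.002,"tz":0.08,"spin":0},
    {"tx":0.005,"ty":-0.03,"tz":0.12,"spin":0},
    {"tx":0,"ty":-0.075,"tz":0.14,"spin":0},
    {"tx":-0.01,"ty":-0.12,"tz":0.15,"spin":0},
    {"tx":-0.01,"ty":-0.15,"tz":0.15,"spin":0},
  ],
)

```text
t: 17.45
ee_pos: [434.7, -166.6, 161.1]
orientation: [3.132, 0.21, 0.007]
ft_force: [-0.9, 1.1, 1.2]
width: 88.0
grasp_force: 0.0
```

```bash
python3 look.py 8; sed -i '/^if __name__/,$d' fit.py
cat >> fit.py <<'E'
if __name__=="__main__":
    import sys; p0=[float(v) for v in sys.argv[2:5]]
    for n,z in (("top",24),("side",14)):
        a=cv2.imread(f"pics/{n}0.png").astype(int); f=cv2.imread(f"pics/{n}{sys.argv[1]}.png").astype(int)
        d=np.abs(a-f).sum(2); uv0=proj(n,model([p0[0],p0[1],np.radians(p0[2])],z))
        m=(d>(24 if n=="top" else 60)).astype(np.uint8)
        box=np.zeros_like(m); cv2.fillConvexPoly(box,cv2.convexHull(uv0.astype(np.int32)),1); box=cv2.dilate(box,np.ones((17,17)))
        m&=box; dt=cv2.distanceTransform(1-m,cv2.DIST_L2,5); print(n,m.sum())
        pts=np.argwhere(m)[:,::-1]
        def res(p):
            uv=proj(n,model(p,z)).astype(np.float32)
            r1=cv2.remap(dt,uv[:,0].copy(),uv[:,1].copy(),1,borderMode=cv2.BORDER_CONSTANT,borderValue=50).ravel()
            from scipy.spatial import cKDTree
            return np.r_[r1,cKDTree(uv).query(pts)[0]*.5]
        b=min((least_squares(res,[p0[0]+dx,p0[1]+dy,np.radians(p0[2]+da)],loss="soft_l1",x_scale=[5,5,.05],diff_step=[1e-3,.02,.01]) for dx in(-5,5) for dy in(-5,5) for da in(-3,3)),key=lambda s:s.cost)
        print(n,b.x[:2].round(1),np.degrees(b.x[2]).round(2),b.cost.round(1))
E
python3 fit.py 8 535 55 10
```

```text
17.55 [ 435.1 -167.2  160. ] [3.133 0.206 0.006] [-0.8 -0.  -0.5] 88.1304156369653 0.0
left_tip [[([206.4, 298.8], 0.69), ([278.3, 256.8], 0.55)], [([327.8, 193.1], 0.64)]]
   -> [644.  38.  25.] 1.3
right_tip [[([286.2, 295.5], 0.94)], [([287.1, 202.4], 0.57), ([353.7, 130.8], 0.29)]]
   -> [622. 125.  13.] 0.4
tongs_grip [[([333.1, 269.4], 0.57), ([209.9, 302.7], 0.29)], [([318.8, 244.5], 0.94), ([345.6, 326.5], 0.27)]]
   -> [533.  57.  19.] 0.1
top 1049
top [539.2  55.8] 12.09 993.2
side 1688
side [538.6  51.4] 13.11 1224.3
```

Emit:
apply_moves(
  targets=[
    {"tx":0.008,"ty":0.02,"tz":0,"spin":1},
    {"tx":0.024,"ty":0.058,"tz":0,"spin":2},
    {"tx":0.04,"ty":0.096,"tz":0,"spin":3},
    {"tx":0.056,"ty":0.134,"tz":-0.01,"spin":4},
    {"tx":0.072,"ty":0.172,"tz":-0.03,"spin":4.8},
    {"tx":0.084,"ty":0.2,"tz":-0.06,"spin":4.8},
    {"tx":0.09,"ty":0.2158,"tz":-0.09,"spin":4.8},
    {"tx":0.09,"ty":0.2158,"tz":-0.11,"spin":4.8},
  ],
)

```text
t: 18.65
ee_pos: [523.4, 55.1, 46.2]
orientation: [-3.122, -0.349, 0.002]
ft_force: [-0.7, -0.1, 0.7]
width: 87.7
grasp_force: 0.0
```

Emit:
apply_moves(
  targets=[
    {"tx":0,"ty":0,"tz":0,"spin":0},
    {"tx":0,"ty":0,"tz":0,"spin":0},
    {"tx":0,"ty":0,"tz":0,"spin":0},
    {"tx":0,"ty":0,"tz":0,"spin":0},
    {"tx":0,"ty":0,"tz":0,"spin":0},
    {"tx":0,"ty":0,"tz":0,"spin":0},
    {"tx":0,"ty":0,"tz":0,"spin":0},
    {"tx":0,"ty":0,"tz":0,"spin":0},
  ],
)

```text
t: 19.45
ee_pos: [523.7, 51.8, 48.3]
orientation: [-3.123, -0.342, -0.0]
ft_force: [-0.4, -0.2, -0.0]
width: 87.8
grasp_force: 0.0
```

```bash
python3 look.py 9
```

```text
19.55 [523.7  51.9  48.2] [-3.123 -0.342 -0.   ] [ 0.6 -0.5 -0.5] 87.62540254024987 0.0
left_tip [[([280.7, 256.5], 0.81)], [([329.9, 188.9], 0.53)]]
   -> [647.  34.  22.] 2.0
right_tip [[([289.8, 292.8], 0.79)], [([287.4, 202.4], 0.39)]]
   -> [618. 124.  22.] 2.0
tongs_grip [[([332.3, 269.8], 0.93)], []]
```

Emit:
apply_moves(
  targets=[
    {"tx":0,"ty":0,"tz":-0.01,"spin":0.5},
    {"tx":0,"ty":0,"tz":-0.022,"spin":0.5},
    {"tx":0,"ty":0,"tz":-0.034,"spin":0.5},
    {"tx":0,"ty":0,"tz":-0.042,"spin":0.5},
    {"tx":0,"ty":0,"tz":-0.0455,"spin":0.5},
    {"tx":0,"ty":0,"tz":-0.0455,"spin":0.5},
    {"tx":0,"ty":0,"tz":-0.0455,"spin":0.5},
    {"tx":0,"ty":0,"tz":-0.0455,"spin":0.5},
  ],
)

```text
t: 20.65
ee_pos: [524.0, 51.9, 3.0]
orientation: [3.121, 0.356, 0.001]
ft_force: [-0.8, 0.3, 0.3]
width: 87.8
grasp_force: 0.0
```

Emit:
apply_moves(
  targets=[
    {"tx":0,"ty":0,"tz":0,"spin":0},
    {"tx":0,"ty":0,"tz":0,"spin":0},
    {"tx":0,"ty":0,"tz":0,"spin":0},
    {"tx":0,"ty":0,"tz":0,"spin":0},
    {"tx":0,"ty":0,"tz":0,"spin":0},
    {"tx":0,"ty":0,"tz":0,"spin":0},
    {"tx":0,"ty":0,"tz":0,"spin":0},
    {"tx":0,"ty":0,"tz":0,"spin":0},
  ],
  gripper=-0.25,
)

```text
t: 21.45
ee_pos: [523.9, 51.9, 2.8]
orientation: [3.121, 0.356, 0.001]
ft_force: [-0.0, 0.2, 3.9]
width: 54.9
grasp_force: 7.2
```

Emit:
apply_moves(
  targets=[
    {"tx":0,"ty":0,"tz":0.002,"spin":0},
    {"tx":0,"ty":0,"tz":0.006,"spin":0},
    {"tx":0,"ty":0,"tz":0.012,"spin":0},
    {"tx":0,"ty":0,"tz":0.018,"spin":0},
    {"tx":0,"ty":0,"tz":0.024,"spin":0},
    {"tx":0,"ty":0,"tz":0.028,"spin":0},
    {"tx":0,"ty":0,"tz":0.03,"spin":0},
    {"tx":0,"ty":0,"tz":0.03,"spin":0},
  ],
)

```text
t: 22.25
ee_pos: [523.9, 51.9, 33.1]
orientation: [3.121, 0.356, 0.001]
ft_force: [0.1, 0.7, -1.4]
width: 55.1
grasp_force: 5.5
```

```bash
cat > pitch.py <<'E'
from pose import *
import sys
hw=float(sys.argv[2]); al=float(sys.argv[3]) # along offset of tongs origin from fingers
b=ctrl.get_image("side");cv2.imwrite(f"pics/side{sys.argv[1]}.png",b[:,:,::-1])
o=ctrl.get_obs(); ee,rv=o["ee_pos"],o["orientation"];print(round(o["t"],2),ee.round(1),rv.round(3),o["width"],o["grasp_force"])
L,R=[ctrl.pinpoint(k,"side")[:3] for k in("left_tip","right_tip")]
G=[(r["uv"],r["score"]) for r in L+R]; print([(np.round(u,1).tolist(),round(s,2)) for u,s in G])
import itertools
best=None
for (u,_),(v,_) in itertools.permutations(G,2):
    uv=np.array([u,v]); s=least_squares(lambda p:np.r_[(proj("side",tips(ee,rv,[p[0],p[1],al,0],hw,11.5))[:2]-uv).ravel(),p*5],[0,0])
    if best is None or s.cost<best.cost: best=s;buv=uv
print("yaw,pitch deg",np.degrees(best.x).round(1),"cost",best.cost.round(2),buv.round(1).tolist())
T=tips(ee,rv,[best.x[0],best.x[1],al,0],hw,11.5); print("tips",T[:2].round(1).tolist(),"mid",T[:2].mean(0).round(1))
E
python3 pitch.py 10 37 14
```

```text
22.3 [523.7  51.9  32.8] [3.121 0.356 0.   ] 55.20093696248911 5.530758895911276
[([276.8, 250.4], 0.57), ([337.6, 256.1], 0.41)]
yaw,pitch deg [47.9 50.4] cost 286.92 [[337.6, 256.1], [276.8, 250.4]]
tips [[536.0, 128.7, 121.4], [600.7, 92.8, 121.4]] mid [568.3 110.8 121.4]
```

```bash
cat > pitch2.py <<'E'
from pose import *
import sys
# silhouette pitch fit: compare side pic with the static background (side0), match arm lines for pitch values
n=sys.argv[1]; hw=float(sys.argv[2]); al=float(sys.argv[3]); new=len(sys.argv)<5
if new:
    b=ctrl.get_image("side");cv2.imwrite(f"pics/side{n}.png",b[:,:,::-1])
o=ctrl.get_obs(); ee,rv=o["ee_pos"],o["orientation"];print(round(o["t"],2),ee.round(1),round(o["width"],1),round(o["grasp_force"],1))
a=cv2.GaussianBlur(cv2.imread("pics/side0.png"),(3,3),0).astype(int); f=cv2.GaussianBlur(cv2.imread(f"pics/side{n}.png"),(3,3),0).astype(int)
m=(np.abs(a-f).sum(2)>50).astype(np.uint8)
hsv=cv2.cvtColor(f.astype(np.uint8),cv2.COLOR_BGR2HSV); steel=(hsv[...,1]<70).astype(np.uint8)&m
dt=cv2.distanceTransform(1-steel,cv2.DIST_L2,5)
x=Ro.from_rotvec(rv).as_matrix()[:,0]; h0=np.arctan2(x[1],x[0])
def pts(yaw,pitch,al,hw):
    X=np.linspace(25,124,40); k=(hw+1.5-20)/165  # arm slope-ish
    L=np.vstack([np.c_[X,hw+1.2+(hw-16)/200*(X-100),0*X+dz] for dz in(-8,0,8)])
    t=np.array([[-115,0,-8],[-115,0,8.],[-112,10,0],[-112,-10,0]])
    M=np.vstack([L,L*[1,-1,1],t]); R=Ro.from_euler("ZY",[h0+yaw,-pitch]).as_matrix()
    return ee+[0,0,11.5]+al*np.array([np.cos(h0),np.sin(h0),0])+M@R.T
def cost(p):
    uv=proj("side",pts(*p)).astype(np.float32); return cv2.remap(dt,uv[:,0].copy(),uv[:,1].copy(),1,borderMode=cv2.BORDER_CONSTANT,borderValue=40).ravel()
R=sorted((np.minimum(cost((np.radians(y),np.radians(p),al,hw)),10).mean().round(2),y,p) for y in range(-8,9,2) for p in range(-40,61,2))
print("best (cost,yaw,pitch)",R[:4], "flat:",np.minimum(cost((0,0,al,hw)),10).mean().round(2))
y,p=np.radians(R[0][1:]); T=tips(ee,rv,[y,p,al,0],hw,11.5);print("mid tip",T[:2].mean(0).round(1),proj("side",T[:2]).round(1).tolist())
E
python3 pitch2.py 10 37 14 old
```

```text
22.4 [523.5  51.9  32.5] 54.8 5.5
best (cost,yaw,pitch) [(np.float32(0.07), -4, 0), (np.float32(0.08), -2, 2), (np.float32(0.09), -6, -2), (np.float32(0.1), 2, 8)] flat: 0.41
mid tip [635.9  70.7  44. ] [[282.1, 278.4], [280.7, 249.6]]
```

Emit:
apply_moves(
  targets=[
    {"tx":-0.002,"ty":0,"tz":0.006,"spin":0},
    {"tx":-0.006,"ty":0,"tz":0.018,"spin":0},
    {"tx":-0.012,"ty":0,"tz":0.034,"spin":0},
    {"tx":-0.02,"ty":0,"tz":0.054,"spin":0},
    {"tx":-0.028,"ty":0,"tz":0.076,"spin":0},
    {"tx":-0.034,"ty":0,"tz":0.096,"spin":0},
    {"tx":-0.038,"ty":0,"tz":0.112,"spin":0},
    {"tx":-0.04,"ty":0,"tz":0.122,"spin":0},
  ],
)

```text
t: 23.2
ee_pos: [483.5, 51.9, 156.6]
orientation: [3.121, 0.356, 0.003]
ft_force: [0.3, -0.8, -0.4]
width: 55.1
grasp_force: 5.5
```

```bash
python3 pitch2.py 11 37 14
```

```text
23.25 [484.1  52.  157.4] 54.7 5.5
best (cost,yaw,pitch) [(np.float32(0.16), -2, 0), (np.float32(0.16), 0, 2), (np.float32(0.17), -4, -2), (np.float32(0.17), 2, 4)] flat: 0.19
mid tip [595.9  74.3 168.9] [[301.6, 238.2], [297.9, 208.8]]
```

Emit:
apply_moves(
  targets=[
    {"tx":0,"ty":0.003,"tz":0.002,"spin":0},
    {"tx":-0.002,"ty":0.01,"tz":0.005,"spin":0},
    {"tx":-0.004,"ty":0.02,"tz":0.008,"spin":0},
    {"tx":-0.006,"ty":0.035,"tz":0.01,"spin":0},
    {"tx":-0.01,"ty":0.056,"tz":0.01,"spin":0},
    {"tx":-0.014,"ty":0.079,"tz":0.01,"spin":0},
    {"tx":-0.018,"ty":0.102,"tz":0.01,"spin":0},
    {"tx":-0.0225,"ty":0.127,"tz":0.01,"spin":0},
  ],
)

```text
t: 24.05
ee_pos: [460.4, 180.3, 164.1]
orientation: [3.121, 0.356, -0.002]
ft_force: [0.4, 0.0, -1.4]
width: 54.9
grasp_force: 5.5
```

Emit:
apply_moves(
  targets=[
    {"tx":-0.0045,"ty":0.025,"tz":0,"spin":0},
    {"tx":-0.0085,"ty":0.048,"tz":0,"spin":0},
    {"tx":-0.0125,"ty":0.07,"tz":0,"spin":0},
    {"tx":-0.016,"ty":0.089,"tz":0,"spin":0},
    {"tx":-0.0185,"ty":0.104,"tz":0,"spin":0},
    {"tx":-0.0205,"ty":0.115,"tz":0,"spin":0},
    {"tx":-0.022,"ty":0.122,"tz":0,"spin":0},
    {"tx":-0.0225,"ty":0.1265,"tz":0,"spin":0},
  ],
)

```text
t: 24.85
ee_pos: [438.4, 305.7, 164.5]
orientation: [3.121, 0.356, -0.001]
ft_force: [-0.0, 0.3, -1.4]
width: 55.2
grasp_force: 5.5
```

```bash
python3 look.py 12; sed -i 's/steel=(hsv/steel=(hsv/' pitch2.py; python3 pitch2.py 12 37 14 old
```

```text
24.95 [438.7 305.6 164.6] [ 3.121  0.356 -0.   ] [ 0.6 -0.  -1.3] 54.461660785180264 5.530289380112663
left_tip [[([308.4, 321.7], 0.94)], [([187.3, 226.7], 0.62), ([470.6, 233.4], 0.61), ([179.3, 237.4], 0.17)]]
   -> [558. 298. 188.] 1.0
   -> [  648.  -583. -1145.] 2.3
right_tip [[([317.5, 368.3], 0.94)], [([183.6, 234.8], 0.74), ([149.1, 231.7], 0.62)]]
   -> [546. 325.  95.] 1.2
   -> [544. 371. 177.] 2.7
tongs_grip [[([377.8, 339.0], 0.86)], []]
25.25 [438.8 305.  164.7] 54.9 5.5
best (cost,yaw,pitch) [(np.float32(0.03), -2, 0), (np.float32(0.03), 0, 2), (np.float32(0.03), 0, 4), (np.float32(0.04), 2, 6)] flat: 0.08
mid tip [550.6 327.1 176.2] [[315.3, 363.8], [310.1, 322.1]]
```

```bash
cat > joint.py <<'E'
from pose import *
import sys
n=sys.argv[1]; hw=37;
o=ctrl.get_obs(); ee,rv=o["ee_pos"],o["orientation"]
x=Ro.from_rotvec(rv).as_matrix()[:,0]; h0=np.arctan2(x[1],x[0])
dts={}
for c,th in(("side",50),("top",30)):
    a=cv2.GaussianBlur(cv2.imread(f"pics/{c}0.png"),(3,3),0).astype(int); f=cv2.GaussianBlur(cv2.imread(f"pics/{c}{n}.png"),(3,3),0).astype(int)
    m=(np.abs(a-f).sum(2)>th).astype(np.uint8); dts[c]=cv2.distanceTransform(1-m,cv2.DIST_L2,5)
def pts(yaw,pitch,al,lat,X0=60):
    X=np.linspace(X0,124,30); L=np.vstack([np.c_[X,hw+1.2+(hw-16)/200*(X-100),0*X+dz] for dz in(-8,0,8)])
    M=np.vstack([L,L*[1,-1,1]]); R=Ro.from_euler("ZY",[h0+yaw,-pitch]).as_matrix(); c,s=np.cos(h0),np.sin(h0)
    return ee+[0,0,11.5]+np.array([al*c-lat*s,al*s+lat*c,0])+M@R.T
def cost(c,P):
    uv=proj(c,P).astype(np.float32); return np.minimum(cv2.remap(dts[c],uv[:,0].copy(),uv[:,1].copy(),1),8).mean()
R=sorted((round(float(cost("side",P)+cost("top",P)),3),round(float(cost("top",P)),3),y,p,l) for y in range(-5,6) for p in range(-6,11,2) for l in(-3,0,3) for P in[pts(np.radians(y),np.radians(p),14,l)])
for r in R[:8]: print(r)
_,_,y,p,l=R[0]; T=tips(ee,rv,[np.radians(y),np.radians(p),14,l],hw,11.5); print("mid",T[:2].mean(0).round(1))
S=cv2.imread(f"pics/side{n}.png");Tt=cv2.imread(f"pics/top{n}.png")
s=cv2.resize(S[290:420,240:400],None,fx=3.75,fy=3.75,interpolation=3)[:,:600]; t=cv2.resize(Tt[190:270,120:240],None,fx=1.4*2,fy=1.4*2,interpolation=3)
C=np.zeros((600,800,3),np.uint8);C[:s.shape[0],:s.shape[1]]=s[:600];
t=cv2.resize(Tt[185:275,125:225],(400,360),interpolation=3);cv2.imwrite(f"pics/j{n}.png",np.hstack([cv2.resize(S[290:420,250:380],(400,400),interpolation=3),np.vstack([t,np.zeros((40,400,3),np.uint8)])]))
E
python3 joint.py 12
```

```text
(0.183, 0.178, 1, 4, 0)
(0.198, 0.156, 3, 2, -3)
(0.198, 0.171, 3, 4, -3)
(0.203, 0.194, -1, 4, 3)
(0.219, 0.182, 1, 2, 0)
(0.223, 0.208, 2, 4, -3)
(0.226, 0.2, 1, 6, 0)
(0.24, 0.203, -1, 6, 3)
mid [549.2 332.2 183.2]
```

View pics/j12.png

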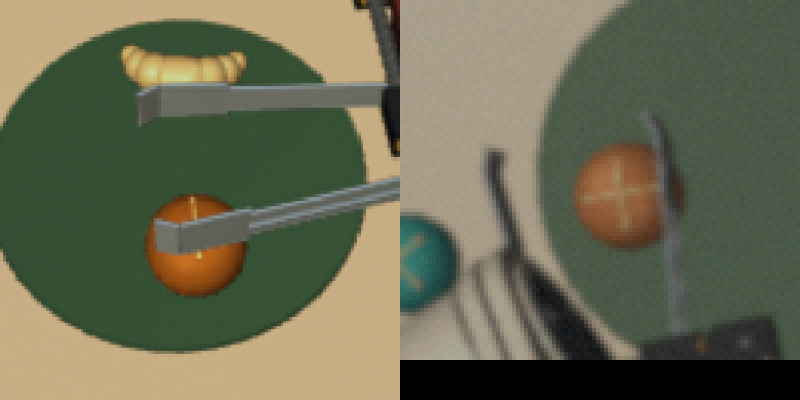

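The picture shows the tongs spanning the golden roll from above with the mouth open. The lower spoon is at side crop (200,230) and the upper at (190,100), with the crescent clear beyond it. The mouth's middle is about 5 mm too far +y, so I'll correct that and descend.

Emit:
apply_moves(
  targets=[
    {"tx":0,"ty":-0.0015,"tz":-0.002,"spin":0},
    {"tx":0,"ty":-0.003,"tz":-0.006,"spin":0},
    {"tx":0,"ty":-0.0045,"tz":-0.012,"spin":0},
    {"tx":0,"ty":-0.005,"tz":-0.02,"spin":0},
    {"tx":0,"ty":-0.005,"tz":-0.028,"spin":0},
    {"tx":0,"ty":-0.005,"tz":-0.034,"spin":0},
    {"tx":0,"ty":-0.005,"tz":-0.038,"spin":0},
    {"tx":0,"ty":-0.005,"tz":-0.04,"spin":0},
  ],
)

```text
t: 26.05
ee_pos: [438.5, 300.3, 124.1]
orientation: [3.121, 0.356, -0.001]
ft_force: [0.3, 0.4, -1.1]
width: 55.0
grasp_force: 5.5
```

```bash
python3 look.py 13; python3 joint.py 13
```

```text
26.15 [438.5 300.4 124.4] [ 3.121e+00  3.560e-01 -1.000e-03] [ 0.6 -0.1 -0.6] 54.758871077226765 5.530517074512318
left_tip [[([307.9, 332.6], 0.59), ([306.7, 314.6], 0.41)], [([158.0, 234.1], 0.75), ([196.4, 227.2], 0.57)]]
   -> [560. 290. 145.] 0.8
   -> [560. 283. 184.] 2.5
right_tip [[([317.9, 375.9], 0.89), ([315.8, 372.0], 0.49)], [([159.5, 235.8], 0.42), ([214.5, 230.8], 0.39), ([276.2, 132.6], 0.27)]]
   -> [541. 362. 137.] 0.9
   -> [555. 282.  -8.] 4.6
   -> [543. 360. 145.] 0.3
   -> [556. 281.   2.] 3.3
tongs_grip [[([379.7, 346.3], 0.73), ([308.3, 313.9], 0.36), ([207.2, 302.1], 0.22)], [([182.8, 235.5], 0.68)]]
(0.292, 0.273, 2, 4, -3)
(0.292, 0.28, 0, 4, 0)
(0.295, 0.24, 1, 2, 0)
(0.299, 0.278, 2, 2, -3)
(0.3, 0.246, -1, 2, 3)
(0.303, 0.285, -1, 4, 3)
(0.311, 0.298, 0, 2, 0)
(0.318, 0.285, 0, 6, 0)
mid [549.5 326.6 143.4]
```

Emit:
apply_moves(
  targets=[
    {"tx":0,"ty":0.001,"tz":-0.003,"spin":0},
    {"tx":0,"ty":0.001,"tz":-0.009,"spin":0},
    {"tx":0,"ty":0.001,"tz":-0.017,"spin":0},
    {"tx":0,"ty":0.001,"tz":-0.026,"spin":0},
    {"tx":0,"ty":0.001,"tz":-0.034,"spin":0},
    {"tx":0,"ty":0.001,"tz":-0.04,"spin":0},
    {"tx":0,"ty":0.001,"tz":-0.044,"spin":0},
    {"tx":0,"ty":0.001,"tz":-0.045,"spin":0},
  ],
)

```text
t: 27.25
ee_pos: [438.4, 301.2, 79.0]
orientation: [3.121, 0.356, -0.001]
ft_force: [0.9, -0.1, -0.7]
width: 54.8
grasp_force: 5.5
```

```bash
python3 look.py 14; python3 joint.py 14 | tail -3
python3 - <<'E'
from h import *
for n in("side","top"):print([(np.round(r["uv"],1).tolist(),round(r["score"],2)) for r in ctrl.pinpoint("roll_center",n)[:2]])
E
```

```text
27.35 [438.7 301.4  79.6] [ 3.121  0.356 -0.   ] [ 0.6  0.3 -1. ] 55.18222680939659 5.530504826456308
left_tip [[([312.7, 346.9], 0.86), ([305.0, 370.0], 0.52)], [([198.8, 231.0], 0.71)]]
   -> [554. 293. 107.] 0.1
   -> [563. 305.  49.] 2.4
right_tip [[([319.0, 390.8], 0.75)], [([161.3, 236.8], 0.51)]]
   -> [540. 368. 101.] 1.7
tongs_grip [[([377.3, 364.4], 0.82), ([380.1, 357.9], 0.4), ([235.8, 200.2], 0.24)], []]
(0.407, 0.373, 2, 6, -3)
(0.408, 0.379, 0, 6, 0)
mid [549.3 328.8  98.4]
[([312.5, 370.5], 0.93), ([325.2, 470.0], 0.86)]
[([123.3, 249.7], 0.66), ([182.6, 237.0], 0.61)]
```

Emit:
apply_moves(
  targets=[
    {"tx":0,"ty":0,"tz":-0.001,"spin":0},
    {"tx":0,"ty":0,"tz":-0.002,"spin":0},
    {"tx":0,"ty":0,"tz":-0.003,"spin":0},
    {"tx":0,"ty":0,"tz":-0.004,"spin":0},
    {"tx":0,"ty":0,"tz":-0.004,"spin":0},
    {"tx":0,"ty":0,"tz":-0.004,"spin":0},
    {"tx":0,"ty":0,"tz":-0.004,"spin":0},
    {"tx":0,"ty":0,"tz":-0.004,"spin":0},
  ],
)

```text
t: 28.55
ee_pos: [438.7, 301.4, 75.7]
orientation: [-3.121, -0.356, 0.0]
ft_force: [-1.3, -0.3, -0.9]
width: 54.9
grasp_force: 5.5
```

Emit:
apply_moves(
  targets=[
    {"tx":0,"ty":0,"tz":0,"spin":0},
    {"tx":0,"ty":0,"tz":0,"spin":0},
    {"tx":0,"ty":0,"tz":0,"spin":0},
    {"tx":0,"ty":0,"tz":0,"spin":0},
    {"tx":0,"ty":0,"tz":0,"spin":0},
    {"tx":0,"ty":0,"tz":0,"spin":0},
    {"tx":0,"ty":0,"tz":0,"spin":0},
    {"tx":0,"ty":0,"tz":0,"spin":0},
  ],
  gripper=-0.1,
)

```text
t: 29.35
ee_pos: [438.6, 301.4, 75.7]
orientation: [-3.121, -0.356, 0.0]
ft_force: [-0.6, -0.4, -1.6]
width: 48.1
grasp_force: 6.8
```

Emit:
apply_moves(
  targets=[
    {"tx":0,"ty":0,"tz":0,"spin":0},
    {"tx":0,"ty":0,"tz":0,"spin":0},
    {"tx":0,"ty":0,"tz":0,"spin":0},
    {"tx":0,"ty":0,"tz":0,"spin":0},
    {"tx":0,"ty":0,"tz":0,"spin":0},
    {"tx":0,"ty":0,"tz":0,"spin":0},
    {"tx":0,"ty":0,"tz":0,"spin":0},
    {"tx":0,"ty":0,"tz":0,"spin":0},
  ],
  gripper=0.3,
)

```text
t: 30.15
ee_pos: [438.7, 301.4, 75.7]
orientation: [-3.121, -0.356, -0.0]
ft_force: [-0.4, -0.3, -1.1]
width: 44.0
grasp_force: 29.9
```

```bash
python3 look.py 15
python3 - <<'E'
from h import *
D=[ctrl.pinpoint("roll_center",n) for n in("side","top")]
for r in D[0][:2]:
  for q in D[1][:2]: P=tri(r["uv"],q["uv"]);print(P.round(1),np.abs(proj("side",P)-r["uv"]).max().round(1),r["score"],q["score"])
E
```

```text
30.25 [438.7 301.4  75.7] [-3.121 -0.356 -0.   ] [-0.8  0.5 -0.4] 44.47980811180167 29.94393377797678
left_tip [[([311.4, 356.6], 0.64), ([377.0, 360.5], 0.25)], [([199.5, 229.2], 0.67)]]
   -> [558. 297.  82.] 1.1
right_tip [[([316.5, 384.3], 0.92), ([308.0, 371.8], 0.2)], [([168.2, 233.7], 0.67)]]
   -> [546. 355.  98.] 2.1
   -> [552. 349. 124.] 2.8
tongs_grip [[([379.8, 367.7], 0.91)], []]
[ 545.7  387.5 -172.6] 11.4 0.75 0.59
```

Emit:
apply_moves(
  targets=[
    {"tx":0,"ty":0,"tz":0.001,"spin":0},
    {"tx":0,"ty":0,"tz":0.003,"spin":0},
    {"tx":0,"ty":0,"tz":0.006,"spin":0},
    {"tx":0,"ty":0,"tz":0.01,"spin":0},
    {"tx":0,"ty":0,"tz":0.014,"spin":0},
    {"tx":0,"ty":0,"tz":0.018,"spin":0},
    {"tx":0,"ty":0,"tz":0.02,"spin":0},
    {"tx":0,"ty":0,"tz":0.02,"spin":0},
  ],
  gripper=1,
)

```text
t: 31.45
ee_pos: [438.9, 301.5, 96.1]
orientation: [-3.121, -0.356, -0.001]
ft_force: [0.6, 0.6, -1.9]
width: 44.3
grasp_force: 29.9
```

```bash
cat > rl.py <<'E'
from h import *
import sys
o=ctrl.get_obs();print(round(o["t"],2),o["ee_pos"].round(1),round(o["width"],1),round(o["grasp_force"],1),o["ft_force"].round(1))
for n in("side","top"):
    im=ctrl.get_image(n);cv2.imwrite(f"pics/{n}{sys.argv[1]}.png",im[:,:,::-1])
    hsv=cv2.cvtColor(im,cv2.COLOR_RGB2HSV); m=((hsv[...,0]>5)&(hsv[...,0]<18)&(hsv[...,1]>(170 if n=="side" else 120))&(hsv[...,2]>70)).astype(np.uint8)
    k,_,st,ce=cv2.connectedComponentsWithStats(m)
    print(n,[(ce[i].round(1).tolist(),st[i].tolist()) for i in range(1,k) if st[i,4]>60])
    print("  net",[(np.round(r["uv"],1).tolist(),round(r["score"],2)) for r in ctrl.pinpoint("roll_center",n)[:3]])
E
python3 rl.py 16
python3 - <<'E'
import sys; sys.path.insert(0,'.')
from h import *
print("roll at rest px",proj("side",[550.4,327.3,94]),proj("side",[550.4,327.3,114]),proj("top",[550.4,327.3,94]),proj("top",[550.4,327.3,114]))
E
```

```text
31.45 [438.9 301.5  96.1] 44.3 29.9 [ 0.6  0.6 -1.9]
side [([396.6, 13.2], [279, 0, 223, 31, 5599]), ([228.9, 11.8], [217, 4, 25, 16, 188]), ([249.0, 11.7], [245, 5, 8, 16, 78]), ([260.9, 11.5], [259, 5, 5, 15, 68]), ([218.1, 225.8], [201, 205, 28, 44, 711]), ([312.4, 361.0], [297, 346, 32, 29, 706])]
  net [([314.2, 364.9], 0.86), ([326.5, 468.9], 0.64)]
top [([353.0, 128.3], [342, 109, 25, 31, 350]), ([179.9, 232.7], [167, 220, 26, 26, 519])]
  net [([125.6, 254.0], 0.94), ([179.8, 233.7], 0.56)]
roll at rest px [[313.19466881 369.39741189]] [[313.09711607 363.16992306]] [[182.77151177 233.43103759]] [[180.46928426 232.73602935]]
```

The roll has risen 20 mm with the tongs: side centre about (314,363) and top (180,233), both matching the prediction. I'll lift higher and then carry it across.

Emit:
apply_moves(
  targets=[
    {"tx":0,"ty":0,"tz":0.003,"spin":0},
    {"tx":0,"ty":0,"tz":0.009,"spin":0},
    {"tx":0,"ty":0,"tz":0.018,"spin":0},
    {"tx":0,"ty":0,"tz":0.03,"spin":0},
    {"tx":0,"ty":-0.002,"tz":0.042,"spin":0},
    {"tx":0,"ty":-0.005,"tz":0.052,"spin":0},
    {"tx":0,"ty":-0.01,"tz":0.06,"spin":0},
    {"tx":0,"ty":-0.017,"tz":0.066,"spin":0},
  ],
)

```text
t: 32.45
ee_pos: [438.8, 284.1, 162.7]
orientation: [-3.121, -0.356, -0.001]
ft_force: [-0.4, 0.1, -1.6]
width: 44.1
grasp_force: 29.9
```

Emit:
apply_moves(
  targets=[
    {"tx":0,"ty":-0.009,"tz":0.004,"spin":0},
    {"tx":0,"ty":-0.02,"tz":0.006,"spin":0},
    {"tx":0,"ty":-0.033,"tz":0.006,"spin":0},
    {"tx":0,"ty":-0.048,"tz":0.006,"spin":0},
    {"tx":0,"ty":-0.065,"tz":0.006,"spin":0},
    {"tx":0,"ty":-0.083,"tz":0.006,"spin":0},
    {"tx":0,"ty":-0.101,"tz":0.006,"spin":0},
    {"tx":0,"ty":-0.12,"tz":0.006,"spin":0},
  ],
)

```text
t: 33.25
ee_pos: [438.2, 162.7, 167.3]
orientation: [3.121, 0.356, -0.001]
ft_force: [-0.4, -0.0, -1.8]
width: 44.2
grasp_force: 29.9
```

Emit:
apply_moves(
  targets=[
    {"tx":0.001,"ty":-0.02,"tz":0,"spin":0},
    {"tx":0.001,"ty":-0.04,"tz":0,"spin":0},
    {"tx":0.002,"ty":-0.06,"tz":0,"spin":0},
    {"tx":0.002,"ty":-0.08,"tz":0,"spin":0},
    {"tx":0.003,"ty":-0.1,"tz":0,"spin":0},
    {"tx":0.003,"ty":-0.12,"tz":0,"spin":0},
    {"tx":0.004,"ty":-0.14,"tz":0,"spin":0},
    {"tx":0.004,"ty":-0.16,"tz":0,"spin":0},
  ],
)

```text
t: 34.05
ee_pos: [441.9, 2.8, 167.3]
orientation: [-3.121, -0.355, 0.001]
ft_force: [-1.0, -0.4, -1.9]
width: 44.5
grasp_force: 29.9
```

```bash
python3 rl.py 17
```

```text
34.05 [441.9   2.8 167.3] 44.5 29.9 [-1.  -0.4 -1.9]
side [([336.8, 11.8], [279, 0, 119, 27, 2345]), ([578.6, 17.4], [515, 0, 125, 42, 3641]), ([228.9, 11.9], [217, 4, 25, 16, 190]), ([249.0, 11.7], [245, 5, 8, 16, 78]), ([260.9, 11.5], [259, 5, 5, 16, 67]), ([324.0, 198.1], [311, 188, 28, 20, 414]), ([218.2, 225.9], [201, 205, 28, 44, 677])]
  net [([329.6, 468.9], 0.87), ([321.4, 203.3], 0.75)]
top [([352.9, 128.5], [342, 110, 25, 30, 345]), ([335.9, 228.8], [323, 216, 27, 27, 534])]
  net [([123.5, 249.9], 0.83), ([335.9, 232.8], 0.58), ([344.6, 324.1], 0.38)]
```

Emit:
apply_moves(
  targets=[
    {"tx":0,"ty":-0.006,"tz":0,"spin":0},
    {"tx":0,"ty":-0.016,"tz":0,"spin":0},
    {"tx":0,"ty":-0.03,"tz":0,"spin":0},
    {"tx":0,"ty":-0.048,"tz":0,"spin":0},
    {"tx":0,"ty":-0.067,"tz":0,"spin":0},
    {"tx":0,"ty":-0.087,"tz":0,"spin":0},
    {"tx":0,"ty":-0.107,"tz":0,"spin":0},
    {"tx":0,"ty":-0.127,"tz":0,"spin":0},
  ],
)

```text
t: 35.05
ee_pos: [442.5, -123.5, 167.6]
orientation: [3.121, 0.357, -0.0]
ft_force: [1.3, -0.3, -1.8]
width: 44.2
grasp_force: 29.9
```

Emit:
apply_moves(
  targets=[
    {"tx":0,"ty":-0.02,"tz":0,"spin":0},
    {"tx":0.001,"ty":-0.04,"tz":0,"spin":0},
    {"tx":0.001,"ty":-0.06,"tz":-0.002,"spin":0},
    {"tx":0.001,"ty":-0.08,"tz":-0.005,"spin":0},
    {"tx":0.002,"ty":-0.098,"tz":-0.008,"spin":0},
    {"tx":0.002,"ty":-0.114,"tz":-0.01,"spin":0},
    {"tx":0.002,"ty":-0.128,"tz":-0.01,"spin":0},
    {"tx":0.002,"ty":-0.14,"tz":-0.01,"spin":0},
  ],
)

```text
t: 35.85
ee_pos: [444.6, -263.5, 157.6]
orientation: [-3.121, -0.356, 0.0]
ft_force: [-0.5, -1.1, -2.2]
width: 44.3
grasp_force: 29.9
```

Emit:
apply_moves(
  targets=[
    {"tx":0,"ty":-0.011,"tz":0,"spin":0},
    {"tx":0,"ty":-0.02,"tz":0,"spin":0},
    {"tx":0,"ty":-0.028,"tz":0,"spin":0},
    {"tx":0,"ty":-0.034,"tz":0,"spin":0},
    {"tx":0,"ty":-0.038,"tz":0,"spin":0},
    {"tx":0,"ty":-0.04,"tz":0,"spin":0},
    {"tx":0,"ty":-0.04,"tz":0,"spin":0},
    {"tx":0,"ty":-0.04,"tz":0,"spin":0},
  ],
)

```text
t: 36.65
ee_pos: [444.6, -302.4, 157.6]
orientation: [-3.121, -0.356, 0.0]
ft_force: [-0.6, -0.0, -1.9]
width: 44.2
grasp_force: 29.9
```

```bash
python3 rl.py 18
```

```text
36.65 [ 444.6 -302.4  157.6] 44.2 29.9 [-0.6 -0.  -1.9]
side [([330.5, 12.5], [279, 0, 94, 27, 2044]), ([492.4, 15.0], [412, 0, 157, 34, 4719]), ([229.1, 11.9], [219, 4, 23, 16, 186]), ([249.0, 11.7], [245, 5, 8, 16, 76]), ([260.9, 11.5], [259, 5, 5, 16, 66]), ([332.5, 102.9], [322, 95, 23, 17, 267]), ([218.5, 226.1], [201, 205, 28, 44, 633])]
  net [([328.2, 469.4], 0.94), ([335.0, 108.3], 0.73), ([220.0, 240.7], 0.32)]
top [([352.8, 128.6], [342, 110, 25, 30, 348]), ([500.0, 228.2], [487, 216, 27, 26, 540])]
  net [([124.3, 253.3], 0.97), ([498.6, 224.1], 0.68), ([470.1, 234.8], 0.17)]
```

Run:
```python
from h import *
print(atz("top",(500,228.2),176),tri((335,108.3),(500,228.2)),atz("side",(335,108.3),176))
for r in ctrl.outline_of("plate","top")[:1]:
    c=np.argwhere(r["pixels"])[:,::-1]; P=np.array([atz("top",p,16)[:2] for p in cv2.convexHull(c.astype(np.int32))[:,0]],np.float32); print(r["score"],cv2.minEnclosingCircle(P))
for n,bx in(("top",(250,85,290,170)),("top",(155,170,268,285)),("top",(336,100,372,145)),("top",(395,105,436,155)),("side",(288,300,332,324))):
    a=cv2.imread(f"pics/{n}0.png",0).astype(np.float32);b=cv2.imread(f"pics/{n}18.png",0).astype(np.float32);l,t,r,q=bx
    print(n,bx,cv2.phaseCorrelate(a[t:q,l:r],b[t:q,l:r]))
```

```text
[ 556.83826528 -277.93418215  176.        ] [ 555.06703244 -280.43420019  167.96916162] [ 552.16661535 -269.02847692  176.        ]
0.89 ((557.2684326171875, -274.8000793457031), 87.9198226928711)
top (250, 85, 290, 170) ((-0.0331077780508906, 0.04788387955844797), 0.9903382640414767)
top (155, 170, 268, 285) ((-0.008880123960189223, -0.0031163759334376095), 0.9474137903584374)
top (336, 100, 372, 145) ((-0.25497613926496143, 0.6425859393747366), 1.009179856453413)
top (395, 105, 436, 155) ((0.5433608338458171, 0.009211304666607134), 0.9531678098042806)
side (288, 300, 332, 324) ((0.6173761900973425, -0.006339291090847965), 0.9679367520191051)
```

Emit:
apply_moves(
  targets=[
    {"tx":0,"ty":0.001,"tz":0,"spin":0},
    {"tx":0,"ty":0.002,"tz":0,"spin":0},
    {"tx":0,"ty":0.002,"tz":0,"spin":0},
    {"tx":0,"ty":0.002,"tz":0,"spin":0},
    {"tx":0,"ty":0.002,"tz":0,"spin":0},
    {"tx":0,"ty":0.002,"tz":0,"spin":0},
    {"tx":0,"ty":0.002,"tz":0,"spin":0},
    {"tx":0,"ty":0.002,"tz":0,"spin":0},
  ],
)

```text
t: 37.7
ee_pos: [444.7, -300.6, 157.7]
orientation: [3.121, 0.356, 0.0]
ft_force: [0.3, -0.5, -1.3]
width: 44.0
grasp_force: 29.9
```

Run:
```python
from workcell import ctrl
o=ctrl.get_obs();print(o["t"],o["ee_pos"],o["width"],o["grasp_force"]);print(ctrl.close_job())
```

```text
37.7 [ 444.65343393 -300.63400104  157.67865332] 43.98976156663875 29.940889891586266
the job is handed in; nothing more can be done
None
```

I handed the job in at 37.7 s with the roll held still in the tongs over the middle of the tea plate, about 150 mm up; on the way I dropped the tongs once and they came to rest against the teapot, which did not measurably move, before I recovered them from the counter.

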